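# Hang the colour sample and hold the spring clip open over its edge

### The arm

A 6-joint arm with a two-finger parallel gripper is mounted at the origin on the work surface. World frame = base frame: x ahead of the robot, y to its left, z up, the work surface at z = 0. Lengths are in m, angles in degrees, forces in N, time in s.
With the tool pointing down it reaches from about 0.375 to 0.9 m from the base axis. Payload 3.1 kg.
Tool frame: the origin (TCP) lies where the fingers leave the gripper's body, on its centre line; the fingertips stand bot.tips_ahead ahead of it and the grasp point (between the pads) lies 51 mm ahead of it (bot.tips_ahead is the distance from the TCP to the fingertips, in m); z points along the fingers, x is the direction in which the jaws open and shut, and the axes are right-handed (so a half turn about z gives the same grasp; the last joint's range is limited). The gripper opens to 87 mm and grips with 3 to 60 N. Pads are 19 mm wide; open, the fingers measure 117 mm over their backs; the gripper's body (75 mm by 190 mm) begins 51 mm behind the grasp point.
Start: joints at [-74.513, 30.224, 82.088, -0, 67.689, -10.227], TCP at [0.271, -0.563, 0.292] pointing down, gripper open.
Joint ranges: [-176.69, 176.69], [-43.24, 126.21], [12.49, 139.97], [-82, 262], [0, 151.66], [-163.58, 163.58]. Speed limits (degrees/s): [159.86, 159.86, 180, 180, 180, 180].

### API

Orientations are given as a 3x3 rotation matrix whose columns are the frame's x, y, z axes.
In Python, from rig import bot, vision, nets gives the robot as it stands.
- The arm moves only by the tool play_rows, never from a script. Its argument "series" is a list of rows, each an object of numbers: "tx", "ty", "tz": the shift along the world's x, y, z as a fraction of full scale; "turn": the turn about the world's z as a fraction of full scale. A call has 1 to 10 rows; each row shifts and turns the commanded pose from where the row before left it; what a row does not reach is not made up. Full scale, the value 1, is 0.8 m for a shift and 60 degrees for a turn. A row lasts 1/10 s, in which the tool goes at most 50 mm and 8.59 degrees, less where a joint would pass 70% of its speed; a pose out of reach is approached as far as the arm can. A call with a number of a shift or a turn outside -1 to 1 is refused whole. A call with a gripper value outside its range is refused whole. "gripper" is the opening, from 0 (shut) to 1 (fully open), set as the call begins (left out, the last holds). The fingers move at their own pace and stop on an object; the grip force is fixed at half the most. Time passes only in rows, so rows that do not move let the fingers close. It gives the time, the measured TCP pose, the force and the opening at its end, in the units of the state.
- bot.read_state(): the state, without advancing time (a new reading comes with each control period).
- vision.capture(name): name is "scene" or "top" or "wrist"; returns a dict with "pixels" (480x640x3 uint8, blue, green, red), "fx", "fy", "cx", "cy" (pixels), "D" ([k1, k2, p1, p2, k3] as OpenCV has them; the pictures are not rectified), "extrinsics" (4x4, takes a point from camera to world coordinates). Camera axes: x right, y down, z forward; pixel columns grow to the right and rows downward; lengths in m; the calibration is good to about 2 mm. A picture is of the moment at which its call begins. There is no depth.
- bot.hand_in(): hands the job in, once; it reports no verdict.
Trained networks look in a picture, given as the dict that the camera call returned (one of the last four; its "shot" number tells which), for a name from the list of things; names that differ only in an ending like _2 or _b are one class to them, and where a whole thing is asked for, a point or a joint stands for the part that bears it (a point fixed in the world has none). Each returns a list of dicts, best first, with "confidence" (0 to 1); they miss things now and then, are a little off and sometimes report something else, mostly with a low value. They report only what shows in the picture. A call takes as long as a camera call. They do not tell look-alikes from the thing itself.
- nets.look_for(picture, query): "at" ([column, row] as shares, 0 to 1, of the picture: columns of its width, rows of its height, amid what is visible of it).
- nets.masks_of(picture, query): "region" (480x640 bool, what is visible of it) and "at" ([column, row] as shares, 0 to 1, of the picture: columns of its width, rows of its height, amid what is visible of it).
The state is a dict: "time_s": time; "joint_positions": joint angles; "qvel": joint speeds; "tau": joint torques, N m; "position": TCP position; "tcp_rot": TCP orientation; "force": force on the tool from outside, world axes, zero at the start; "moment": the same for the moment, N m; "opening": opening from 0.0 (shut) to 1.0 (fully open).
Only numpy, scipy, OpenCV 4.12 (cv2) and the standard library are available. Lean on these libraries where they do the work, as an engineer would, in place of code of your own. Each camera call takes 0.05 s, during which the arm holds its last target.

### The job

Hang the sample card by its wire handle on the two-prong hook stand and let it settle there. Then squeeze the spring clip off the tub wall and bring it, held wide open, down over the card's top edge beside the handle, one jaw in front of the card and one behind, neither touching it, so that I can slip a label in. Finish like that, still holding the clip squeezed open, and leave the cup, jar and stir stick alone.

Things in the scene. Friction and masses are not known exactly. Their poses are not given: they have to be found in the camera images.
- card: Stiff white plastic sample card with a lilac field, 6 mm thick (x), 190 mm wide (y), 80 mm high (z), about 0.1 kg, standing upright in the slotted rest, a wire handle on its top edge. Origin: middle of its lower edge; x is normal to its face, y along its width, z up. Both faces are alike: it may hang either way round.
- rest: Fixed wooden rest, base 90 x 220 x 10 mm, with a slot along its y, 8 mm wide and 30 mm deep, its floor 10 mm above the bench, in which the card stands. Origin: middle of underside.
- card_bar (a point): Middle of the centre line of the card's handle bar, 125 mm above its lower edge. The handle is steel wire 7 mm thick: legs at card y = -48 and +48 mm, a straight level bar along the card's y between them; the opening under the bar is 89 mm wide, 41 mm high. Axes as the card's.
- edge_left (a point): On the card's top edge, at y = +72 mm: middle of the free stretch of edge (48 to 95 mm) on that side of the handle.
- edge_right (a point): The same on the other side, at y = -72 mm.
- hook_stand: Fixed dark steel stand: base plate 130 x 150 x 12 mm, post 30 mm wide, crossbar 92 mm long on top (its top at 221 mm), from which two level round prongs stick out in the stand's -x direction, roughly towards the robot. Origin: middle of the base's underside, below the post's front face.
- hook_seat (a point): Midway between the prongs, level with their upper side (214 mm), 62 mm out from the post: here the handle bar should lie across both prongs (bar centre line 3.5 mm above). Prongs: 8 mm thick, at y = -34 and +34 mm, level to 23 mm past this point, then upturned tips ending 36 mm past it, 12 mm higher. Axes as the stand's; -x points out past the tips.
- tub: Fixed open white plastic tub, empty, 120 (x) x 150 (y) x 70 mm high, walls 4 mm. Origin: middle of its underside. The clip bites the wall at its -x side, the one nearer the robot.
- clip: Spring clip, dark steel with rubber jaw tips, 84 mm high, 20 mm wide along y, 65 g: two like halves on a pivot along y, jaws down, tails up. The frame is that of the half on the -x side and leans with it by half the joint angle. Shut on the wall: x normal to the wall, z up, origin midway between the jaw tips at their lower end, 18 mm below the wall's top.
- clip_pivot (a point): Middle of the pivot (coil 11 mm thick), 40 mm above the jaw tips' lower ends. The tails rise about 40 mm above it; their outer faces, across the clip's x, splay upward: about 46 mm apart 25 mm above the pivot and 56 mm at the top when shut; squeezed to 0.6 rad they are upright, parallel and 32 mm apart.
- tip_a (a point): Lower inner end of the rubber jaw tip of the half on the clip's -x side (40 mm below the pivot).
- tip_b (a point): The same for the other half.
- clip_jaw (a joint): Angle between the two halves, rad: 0 with the jaws 4 mm apart (as on the tub wall), growing as the tails are squeezed together; 0.4 = jaw tips 20 mm apart, 0.6 = 27 mm apart, stop at 0.62. Spring: 0.12 N m at 0, 0.25 N m at 0.6, so about 5 to 10 N on each tail 25 mm above the pivot.
- cup: Bystander: paper mixing cup, 68 mm across, 62 mm high. Origin: middle of underside.
- jar: Bystander: grey jar with white lid, 60 mm across, 75 mm high. Origin: middle of underside.
- stick: Bystander: flat wooden stir stick 160 x 24 x 6 mm, lying along its x. Origin: middle of underside.
Not all that is in view belongs to the job. Of the things that look like the clip, the larger one is meant. There is more than one size of the card; the job needs the smaller.

How it is judged:
By the outcome, as a careful person would: the job done as asked, in the order asked, and still so for the second after the job is handed in, while the arm keeps its last pose, push and grip.
It also fails if it takes over 64 s, if anything falls off the work surface, if the arm or the gripper's body presses on something with over 40 N, if the wrist force passes 120 N, or if a joint passes its speed limit or range.

## Working session

There is one attempt and no reset: what is moved stays moved. The work goes in short steps, Python scripts to look and compute and a tool call to move; the robot and the scene stay as the last step left them, time stands still between calls to the robot, and variables do not carry over. Pictures are saved under pics/ and viewed, and the job is handed in when it is done.

Besides the shell and the picture viewer there is one more tool, called in YAML: its name, and indented under it one key for each argument. play_rows: Moves the arm, as the interface text tells. Shift numbers are shares of 0.8 m and turn numbers shares of 60 degrees, none past 1 either way. Its arguments: {"type":"object","properties":{"series":{"type":"array"},"gripper":{"type":"number"}},"required":["series"]}

```bash
ls; mkdir -p pics; python3 - <<'E'
from rig import bot, vision, nets
import cv2, numpy as np
s=bot.read_state(); print(s, bot.tips_ahead)
for n in ["scene","top","wrist"]:
    p=vision.capture(n); cv2.imwrite(f"pics/{n}0.png",p["pixels"])
    print(n,p["shot"],p["fx"],p["fy"],p["cx"],p["cy"],p["D"]); print(np.round(p["extrinsics"],4))
E
```

```text
pics
{'time_s': 0.0, 'joint_positions': array([-7.45132701e+01,  3.02789806e+01,  8.21583802e+01, -2.35801387e-03,
        6.76875842e+01, -1.02261099e+01]), 'qvel': array([-0.04068053,  0.0052288 , -0.00547022, -0.020208  , -0.09250509,
       -0.00552801]), 'tau': array([ 7.97986104e-04, -4.40042818e+01, -1.76588792e+01,  6.33742777e-02,
        5.83713397e-02, -1.57520244e-04]), 'position': array([ 0.27103141, -0.5625143 ,  0.29126024]), 'tcp_rot': array([[ 4.33874450e-01, -9.00973129e-01, -6.18971666e-04],
       [-9.00970769e-01, -4.33874750e-01,  2.09135868e-03],
       [-2.15281415e-03, -3.49711716e-04, -9.99997622e-01]]), 'force': array([ 0.22160976,  0.046128  , -0.2418071 ]), 'moment': array([ 0.03325333,  0.0205127 , -0.01404283]), 'opening': 0.999192945790425} 0.0697
scene 1 434.5215578855296 434.5215578855296 311.4770849551116 240.18217922647915 [0.02267516 0.         0.         0.         0.        ]
[[ 0.0651  0.7522 -0.6557  1.0251]
 [ 0.9979 -0.053   0.0383 -0.0204]
 [-0.0059 -0.6568 -0.754   0.7747]
 [ 0.      0.      0.      1.    ]]
top 2 599.3051820303772 599.3051820303772 318.80962435004534 239.09743401368385 [-0.17883561  0.          0.          0.          0.        ]
[[-0.0106 -0.9982  0.0585  0.4092]
 [-0.9999  0.0099 -0.0122  0.0312]
 [ 0.0116 -0.0586 -0.9982  1.5764]
 [ 0.      0.      0.      1.    ]]
wrist 3 361.90846574801554 361.90846574801554 320.472691555849 241.65530603505903 [-0.04380691  0.          0.          0.          0.        ]
[[ 0.4344 -0.8662 -0.2472  0.339 ]
 [-0.9007 -0.4182 -0.1175 -0.5292]
 [-0.0016  0.2737 -0.9618  0.3835]
 [ 0.      0.      0.      1.    ]]
```

View pics/scene0.png

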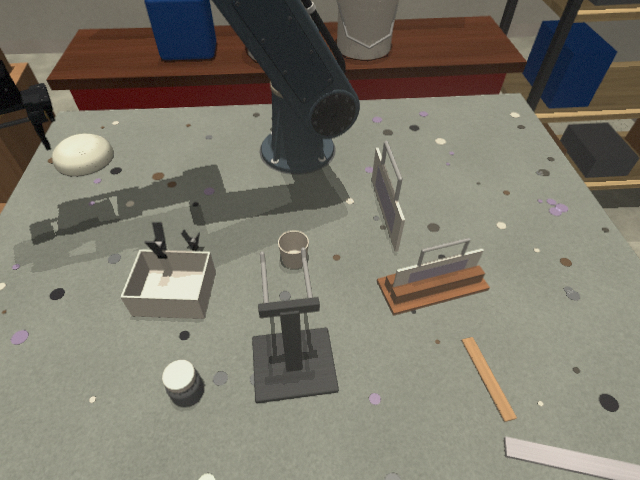

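View pics/top0.png

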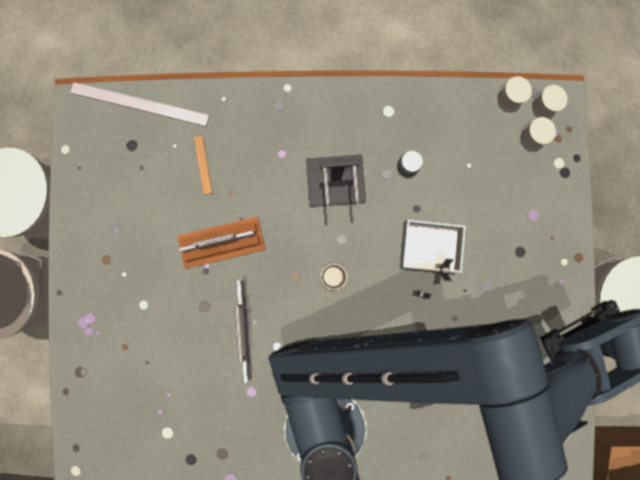

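View pics/wrist0.png

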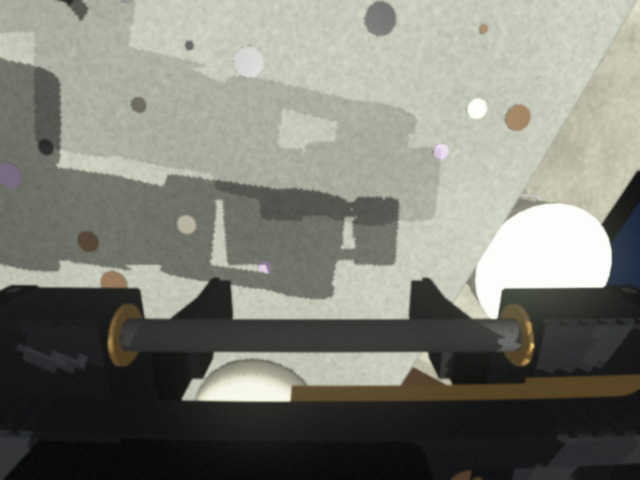

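```bash
cat > h.py <<'E'
import cv2, numpy as np
from rig import bot, vision, nets
import pickle
def proj(p,X):
    T=np.linalg.inv(p["extrinsics"]); r,_=cv2.Rodrigues(T[:3,:3])
    K=np.array([[p["fx"],0,p["cx"]],[0,p["fy"],p["cy"]],[0,0,1.]])
    return cv2.projectPoints(np.atleast_2d(np.asarray(X,float)),r,T[:3,3],K,np.array(p["D"],float))[0].reshape(-1,2)
def ray(p,uv):
    K=np.array([[p["fx"],0,p["cx"]],[0,p["fy"],p["cy"]],[0,0,1.]])
    n=cv2.undistortPoints(np.atleast_2d(np.asarray(uv,float)).reshape(-1,1,2),K,np.array(p["D"],float)).reshape(-1,2)
    d=np.c_[n,np.ones(len(n))]@p["extrinsics"][:3,:3].T
    return p["extrinsics"][:3,3],d
def onz(p,uv,z):
    o,d=ray(p,uv); return o+d*((z-o[2])/d[:,2:3])
def crop(p,x0,y0,x1,y1,f,name):
    im=p["pixels"][y0:y1,x0:x1]; cv2.imwrite("pics/"+name,cv2.resize(im,None,fx=f,fy=f,interpolation=cv2.INTER_CUBIC))
def save(p,n): pickle.dump(p,open(n,"wb"))
def load(n): return pickle.load(open(n,"rb"))
E
python3 - <<'E'
from h import *
P={}
for n in ["scene","top"]:
    p=vision.capture(n); save(p,n+".pkl"); P[n]=p
    for q in ["card","rest","hook_stand","tub","clip","cup","jar","stick","card_bar","hook_seat","clip_pivot","edge_left","edge_right","tip_a"]:
        for r in nets.look_for(p,q):
            if r["confidence"]>.2: print(n,q,np.round(np.array(r["at"])*[640,480],1),round(r["confidence"],2))
crop(P["scene"],110,200,310,350,4,"s_clip.png")
crop(P["scene"],350,130,550,330,3,"s_card.png")
crop(P["top"],380,200,500,310,6,"t_clip.png")
crop(P["top"],160,200,280,300,6,"t_card.png")
crop(P["top"],290,140,390,300,4,"t_hook.png")
print(bot.read_state()["time_s"])
E
```

```text
scene card [386.3 192.5] 0.96
scene card [436.6 264.6] 0.94
scene rest [429.6 287.8] 0.97
scene hook_stand [293.4 352.3] 0.63
scene tub [170.2 282.2] 0.92
scene tub [431.4 288.9] 0.55
scene tub [156.3 246.5] 0.43
scene clip [160.8 243.5] 0.69
scene clip [187.6 242.2] 0.68
scene clip [433.7 264.7] 0.26
scene cup [289.4 244.5] 0.98
scene cup [440.2 264.4] 0.62
scene jar [179.9 383.3] 0.88
scene stick [493.3 377.9] 0.82
scene card_bar [432.6 263.5] 0.89
scene card_bar [388.5 191.7] 0.77
scene card_bar [490.  381.1] 0.28
scene hook_seat [292.9 353.2] 0.85
scene clip_pivot [159.1 241.2] 0.88
scene clip_pivot [192.6 238.5] 0.46
scene edge_left [387.8 189.9] 0.94
scene edge_left [439.3 265.6] 0.65
scene edge_right [387.9 195.4] 0.95
scene edge_right [436.7 263.4] 0.87
scene tip_a [156.2 245. ] 0.69
scene tip_a [189.8 236.7] 0.62
scene tip_a [158.4 248.2] 0.61
top card [217.5 241.2] 0.75
top card [244.3 330.8] 0.55
top rest [221.9 240.7] 0.56
top rest [218.5 238.8] 0.35
top hook_stand [330.  181.9] 0.84
top tub [433.4 244.6] 0.61
top clip [441.4 270. ] 0.65
top clip [420. 295.] 0.4
top cup [332.7 280. ] 0.8
top jar [411.2 166.5] 0.93
top stick [202.6 163. ] 0.82
top card_bar [220.9 242.4] 0.77
top card_bar [244.9 333.8] 0.61
top hook_seat [333.  178.8] 0.75
top clip_pivot [423.5 292.7] 0.58
top clip_pivot [220.6 238.7] 0.57
top clip_pivot [443.7 267.9] 0.54
top edge_left [217.3 238.9] 0.71
top edge_right [217.2 239.8] 0.63
top edge_right [243.7 332. ] 0.57
top tip_a [424.8 293.9] 0.61
top tip_a [443.3 271.9] 0.52
top tip_a [442.9 263.5] 0.42
1.65
```

View pics/s_clip.png

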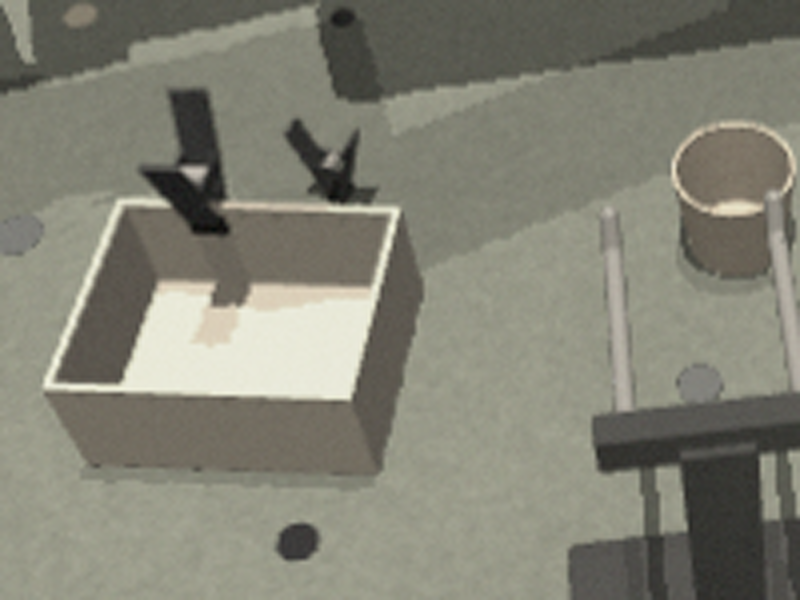

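View pics/s_card.png

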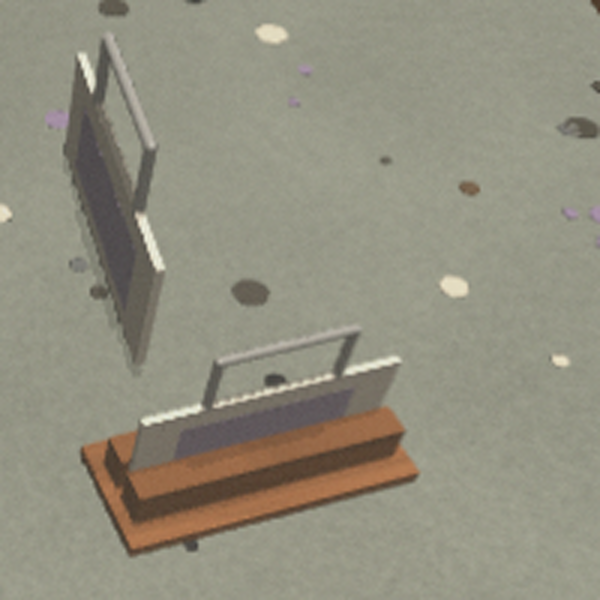

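View pics/t_clip.png

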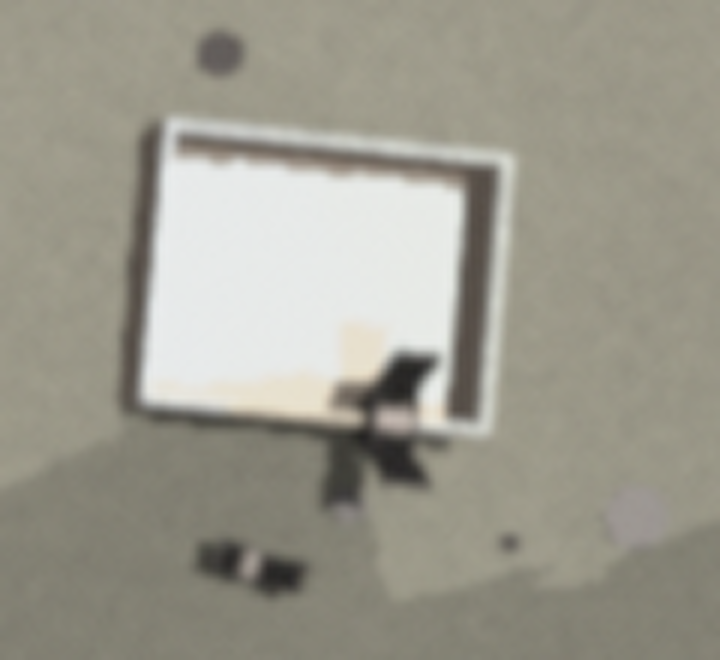

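View pics/t_card.png

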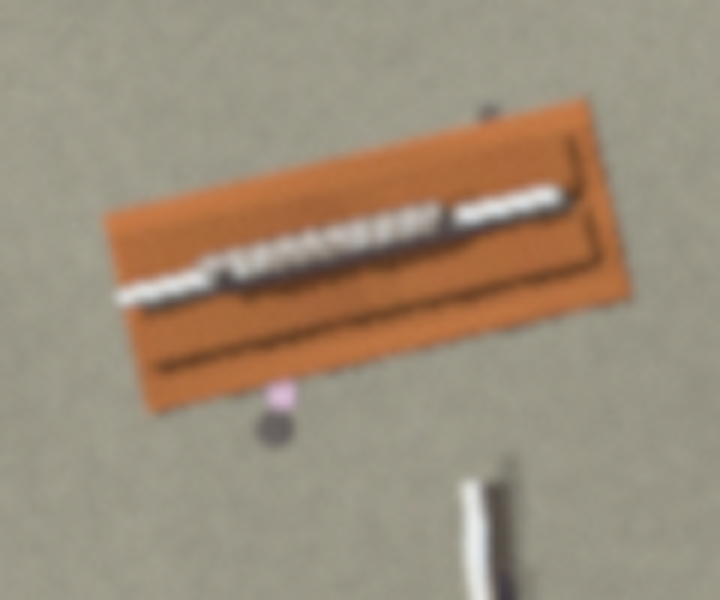

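View pics/t_hook.png

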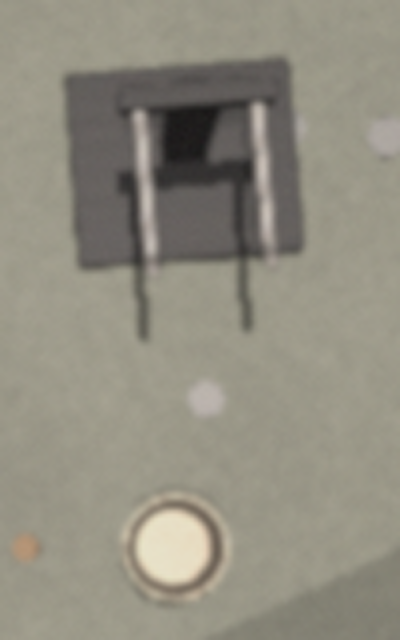

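```bash
python3 - <<'E'
from h import *
t=load("top.pkl"); s=load("scene.pkl")
def c(l,x0,y0,f): return [(x0+a/f-.5+.5/f,y0+b/f-.5+.5/f) for a,b in l]
R=onz(t,c([(105,215),(590,97),(632,298),(152,412)],160,200,6),.01)
print("rest",R.round(4).tolist(),R.mean(0).round(4), [np.linalg.norm(R[i]-R[(i+1)%4]).round(4) for i in range(4)])
for i,j in((0,1),(3,2)): d=R[i]-R[j]; print("yaw",np.degrees(np.arctan2(-d[0],d[1])))
# card top edge z=.09, ends
C=onz(t,c([(115,297),(565,195)],160,200,6),.09); d=C[0]-C[1];print("card",C.round(4).tolist(),np.linalg.norm(d),np.degrees(np.arctan2(-d[0],d[1])),C.mean(0))
B=onz(t,c([(200,262),(440,210)],160,200,6),.1385); d=B[0]-B[1];print("bar",B.round(4).tolist(),np.linalg.norm(d),np.degrees(np.arctan2(-d[0],d[1])),B.mean(0))
Rs=onz(s,c([(82,455),(132,552),(418,472)],350,130,3),.01);print("rest scene",Rs.round(4).tolist(), (Rs[0]+Rs[2])/2)
Bs=onz(s,c([(217,362),(358,330)],350,130,3),.135);print("bar scene",Bs.round(4).tolist(),Bs.mean(0))
L=onz(s,c([(110,38),(153,148)],350,130,3),.16);print("bigbar",np.linalg.norm(L[0]-L[1]),L)
# tub rim
T=onz(t,c([(165,120),(512,155),(490,432),(142,405)],380,200,6),.07);print("tub",T.round(4).tolist(),T.mean(0),[np.linalg.norm(T[i]-T[(i+1)%4]).round(4) for i in range(4)])
for i,j in((0,1),(3,2)): d=T[i]-T[j]; print("yaw",np.degrees(np.arctan2(-d[0],d[1])))
Ts=onz(s,c([(118,202),(400,208),(352,400),(45,387)],110,200,4),.07);print("tub scene",Ts.round(4).tolist(),Ts.mean(0))
# clip pivot z = .07-.018+.04=.092
print("pivot top",onz(t,c([(390,418)],380,200,6),.095)," scene",onz(s,c([(195,178)],110,200,4),.095))
# prongs: root & tips top crop
H=onz(t,c([(138,108),(258,104),(152,268),(270,264)],290,140,4),.212);print("prong",H.round(4).tolist())
for i,j in((0,2),(1,3)): d=H[i]-H[j];print(np.degrees(np.arctan2(d[1],d[0])),np.linalg.norm(d))
b=onz(t,c([(66,76),(290,58),(302,250),(82,268)],290,140,4),.012);print("base",b.round(4).tolist(),b.mean(0),[np.linalg.norm(b[i]-b[(i+1)%4]).round(4) for i in range(4)])
for i,j in((0,1),(3,2)): d=b[i]-b[j]; print("yaw",np.degrees(np.arctan2(-d[0],d[1])))
Hs=onz(s,c([(608,212),(775,195)],110,200,4),.222);print("prong tip scene",Hs)
print("cup",onz(t,[332.7,276],.06),"jar",onz(t,[411,160],.075))
E
```

```text
rest [[0.5144, 0.3859, 0.01], [0.564, 0.1713, 0.01], [0.4758, 0.1533, 0.01], [0.4277, 0.3648, 0.01]] [0.4955 0.2688 0.01  ] [np.float64(0.2203), np.float64(0.09), np.float64(0.2169), np.float64(0.0892)]
yaw 13.008327884223814
yaw 12.802990418353419
card [[0.4748, 0.3634, 0.09], [0.5154, 0.1747, 0.09]] 0.19308051642774787 12.146524901383101 [0.49507882 0.2690708  0.09      ]
bar [[0.4864, 0.3178, 0.1385], [0.5064, 0.2204, 0.1385]] 0.09945272706924775 11.589822139743715 [0.49641637 0.26912913 0.1385    ]
rest scene [[0.4872, 0.1514, 0.01], [0.5692, 0.1719, 0.01], [0.5179, 0.3852, 0.01]] [0.50256599 0.26831963 0.01      ]
bar scene [[0.5093, 0.2206, 0.135], [0.489, 0.3175, 0.135]] [0.49912725 0.26905727 0.135     ]
bigbar 0.129839510087371 [[0.20175777 0.20401419 0.16      ]
 [0.33137304 0.2116418  0.16      ]]
tub [[0.5449, -0.2118, 0.07], [0.5288, -0.3612, 0.07], [0.4111, -0.3489, 0.07], [0.4246, -0.1998, 0.07]] [ 0.4773281  -0.28040974  0.07      ] [np.float64(0.1503), np.float64(0.1184), np.float64(0.1497), np.float64(0.1209)]
yaw -6.131487696324988
yaw -5.170668554204052
tub scene 
[... 172 characters left out ...]
  0.095     ]]  scene [[ 0.42264758 -0.30096783  0.095     ]]
prong [[0.6562, 0.0005, 0.212], [0.6581, -0.0688, 0.212], [0.5634, -0.0065, 0.212], [0.5652, -0.0742, 0.212]]
4.287278346294445 0.0930736953321103
3.331984122598932 0.09309573871454341
base [[0.7143, 0.0433, 0.012], [0.7254, -0.1052, 0.012], [0.5971, -0.1109, 0.012], [0.5865, 0.0339, 0.012]] [ 0.65583273 -0.03472989  0.012     ] [np.float64(0.1489), np.float64(0.1284), np.float64(0.1452), np.float64(0.1282)]
yaw 4.266145409408134
yaw 4.209936548059073
prong tip scene [[ 0.56583382 -0.07603246  0.222     ]
 [ 0.56153553 -0.00695665  0.222     ]]
cup [[ 0.40425879 -0.02152255  0.06      ]] jar [[ 0.69712795 -0.2247299   0.075     ]]
```

play_rows:
  series:
    - {"tx":0.018,"ty":0.05,"tz":0.0075,"turn":0.128}
    - {"tx":0.018,"ty":0.05,"tz":0.0075,"turn":0.128}
    - {"tx":0.018,"ty":0.05,"tz":0.0075,"turn":0.128}
    - {"tx":0.018,"ty":0.05,"tz":0.0075,"turn":0.128}
    - {"tx":0.018,"ty":0.05,"tz":0.0075,"turn":0.128}
    - {"tx":0.018,"ty":0.05,"tz":0.0075,"turn":0.128}
    - {"tx":0.018,"ty":0.05,"tz":0.0075,"turn":0.128}
    - {"tx":0.018,"ty":0.05,"tz":0.0075,"turn":0.128}
    - {"tx":0.018,"ty":0.05,"tz":0.0075,"turn":0.128}
    - {"tx":0.018,"ty":0.05,"tz":0.0075,"turn":0.128}

```text
time_s: 2.65
position: [0.4155, -0.1614, 0.3528]
tcp_rot: [[0.975, 0.222, 0.001], [0.222, -0.975, -0.0], [0.001, 0.001, -1.0]]
force: [1.3, -0.8, -0.6]
opening: 0.998
```

play_rows:
  series:
    - {"tx":0.0135,"ty":0.0525}
    - {"tx":0.0135,"ty":0.0525}
    - {"tx":0.0135,"ty":0.0525}
    - {"tx":0.0135,"ty":0.0525}
    - {"tx":0.0135,"ty":0.0525}
    - {"tx":0.0135,"ty":0.0525}
    - {"tx":0.0135,"ty":0.0525}
    - {}

```text
invalid input
```

play_rows:
  series:
    - {"tx":0.0135,"ty":0.0525}
    - {"tx":0.0135,"ty":0.0525}
    - {"tx":0.0135,"ty":0.0525}
    - {"tx":0.0135,"ty":0.0525}
    - {"tx":0.0135,"ty":0.0525}
    - {"tx":0.0135,"ty":0.0525}
    - {"tx":0.0135,"ty":0.0525}
    - {"tx":0.0,"ty":0.0}

```text
invalid input
```

```bash
python3 - <<'E'
from h import *
print(bot.read_state()["position"])
w=vision.capture("wrist"); save(w,"w1.pkl"); cv2.imwrite("pics/w1.png",w["pixels"])
t=vision.capture("top"); save(t,"top1.pkl")
s=vision.capture("scene"); save(s,"scene1.pkl")
crop(s,350,200,520,320,4,"s1.png")
E
```

```text
[ 0.41551692 -0.16144193  0.35276767]
```

View pics/w1.png

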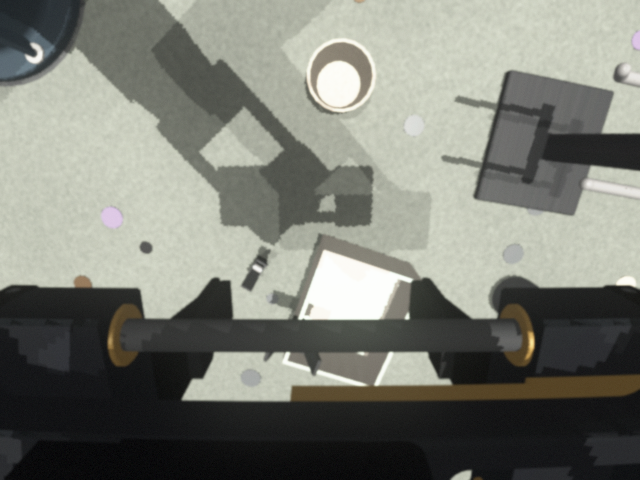

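play_rows:
  series:
    - {"tx":0.0135,"ty":0.0525,"tz":0,"turn":0}
    - {"tx":0.0135,"ty":0.0525,"tz":0,"turn":0}
    - {"tx":0.0135,"ty":0.0525,"tz":0,"turn":0}
    - {"tx":0.0135,"ty":0.0525,"tz":0,"turn":0}
    - {"tx":0.0135,"ty":0.0525,"tz":0,"turn":0}
    - {"tx":0.0135,"ty":0.0525,"tz":0,"turn":0}
    - {"tx":0.0135,"ty":0.0525,"tz":0,"turn":0}
    - {"tx":0,"ty":0,"tz":0,"turn":0}

```text
time_s: 3.6
position: [0.4923, 0.1337, 0.3521]
tcp_rot: [[0.976, 0.219, 0.002], [0.219, -0.976, 0.001], [0.002, -0.001, -1.0]]
force: [-0.5, -0.7, -0.2]
opening: 1.0
```

```bash
python3 - <<'E'
from h import *
print(bot.read_state()["position"],bot.read_state()["time_s"])
w=vision.capture("wrist"); save(w,"w1.pkl"); cv2.imwrite("pics/w1b.png",w["pixels"])
t=vision.capture("top"); save(t,"top1.pkl")
s=vision.capture("scene"); save(s,"scene1.pkl")
crop(s,350,200,520,320,4,"s1.png")
E
```

```text
[0.49229066 0.13367774 0.35208029] 3.6
```

View pics/w1b.png

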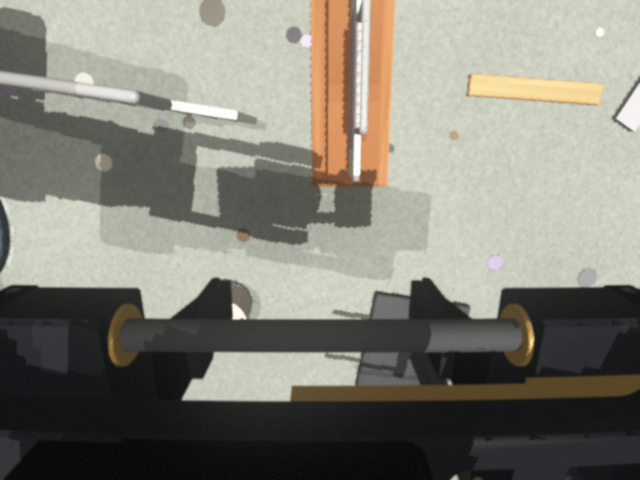

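play_rows:
  series:
    - {"tx":0.0,"ty":0.05,"tz":0,"turn":0}
    - {"tx":0.0,"ty":0.05,"tz":0,"turn":0}
    - {"tx":0,"ty":0,"tz":0,"turn":0}

```text
time_s: 4.05
position: [0.491, 0.212, 0.3522]
tcp_rot: [[0.976, 0.217, 0.0], [0.217, -0.976, 0.001], [0.001, -0.001, -1.0]]
force: [-0.1, -0.7, -0.3]
opening: 1.0
```

```bash
python3 - <<'E'
from h import *
print(bot.read_state()["position"],bot.read_state()["time_s"])
w=vision.capture("wrist"); save(w,"w2.pkl"); cv2.imwrite("pics/w2.png",w["pixels"])
crop(w,250,0,450,280,2.8,"w2c.png")
E
```

```text
[0.49100081 0.21201688 0.35223874] 4.05
```

View pics/w2c.png

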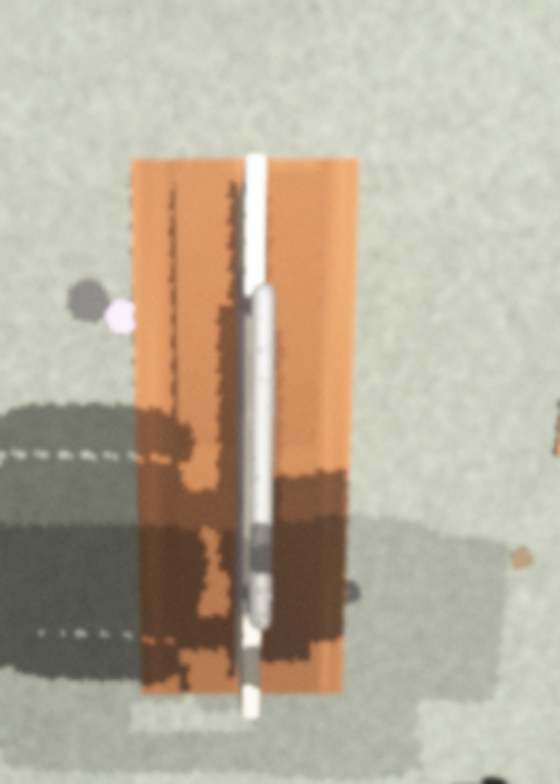

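View pics/s1.png

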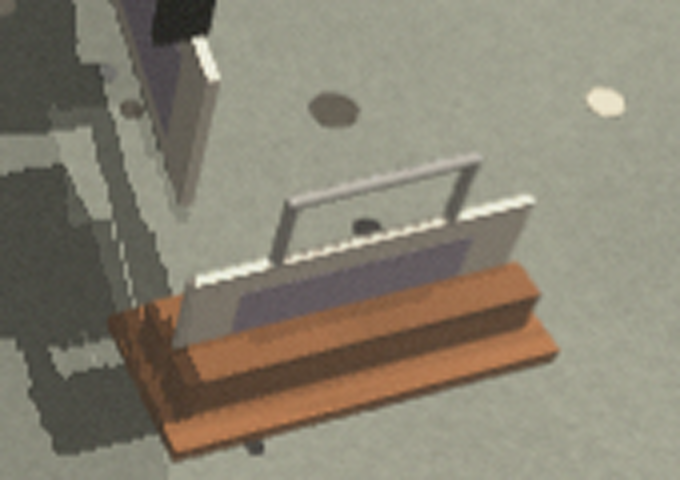

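```bash
python3 - <<'E'
from h import *
w=load("w2.pkl")
def c(l,x0,y0,f): return [(x0+a/f-.5+.5/f,y0+b/f-.5+.5/f) for a,b in l]
for nm,l,z in (("bar",[(263,287),(261,627)],.135),("edge",[(256,155),(250,718)],.09),("restR",[(358,160),(342,692)],.01),("restL",[(132,160),(142,692)],.01)):
    C=onz(w,c(l,250,0,2.8),z); d=C[0]-C[1];print(nm,C.round(4).tolist(),np.linalg.norm(d).round(4),np.degrees(np.arctan2(-d[0],d[1])).round(2),C.mean(0).round(4))
s=load("scene1.pkl")
B=onz(s,c([(290,204),(478,158)],350,200,4),.135);d=B[1]-B[0];print(B.round(4),np.degrees(np.arctan2(-d[0],d[1])),B.mean(0))
R=bot.read_state()["tcp_rot"];print(np.degrees(np.arctan2(R[1,0],R[0,0])))
E
```

```text
bar [[0.4871, 0.3186, 0.135], [0.5099, 0.2207, 0.135]] 0.1005 13.14 [0.4985 0.2696 0.135 ]
edge [[0.4773, 0.3619, 0.09], [0.5191, 0.1769, 0.09]] 0.1896 12.73 [0.4982 0.2694 0.09  ]
restR [[0.5175, 0.3862, 0.01], [0.5665, 0.1732, 0.01]] 0.2186 12.96 [0.542  0.2797 0.01  ]
restL [[0.4307, 0.3666, 0.01], [0.4791, 0.1537, 0.01]] 0.2184 12.8 [0.4549 0.2602 0.01  ]
[[0.51   0.2207 0.135 ]
 [0.4876 0.3181 0.135 ]] 12.90879824905411 [0.49881396 0.26942284 0.135     ]
12.522544506199559
```

play_rows:
  series:
    - {"tx":0.0047,"ty":0.036,"tz":0,"turn":0.003}
    - {"tx":0.0047,"ty":0.036,"tz":-0.03,"turn":0.003}
    - {"tx":0,"ty":0,"tz":-0.05,"turn":0}
    - {"tx":0,"ty":0,"tz":-0.05,"turn":0}
    - {"tx":0,"ty":0,"tz":-0.04,"turn":0}
    - {"tx":0,"ty":0,"tz":-0.02,"turn":0}
    - {"tx":0,"ty":0,"tz":-0.0175,"turn":0}
    - {"tx":0,"ty":0,"tz":0,"turn":0}
  gripper: 0.6

```text
time_s: 4.9
position: [0.4978, 0.2655, 0.1843]
tcp_rot: [[0.976, 0.22, -0.005], [0.22, -0.976, -0.002], [-0.005, 0.001, -1.0]]
force: [-0.8, 0.1, -0.0]
opening: 0.604
```

```bash
python3 - <<'E'
from h import *
w=vision.capture("wrist"); save(w,"w3.pkl"); cv2.imwrite("pics/w3.png",w["pixels"])
s=vision.capture("scene");crop(s,350,150,520,320,4,"s3.png")
E
```

```text
(no output)
```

View pics/w3.png

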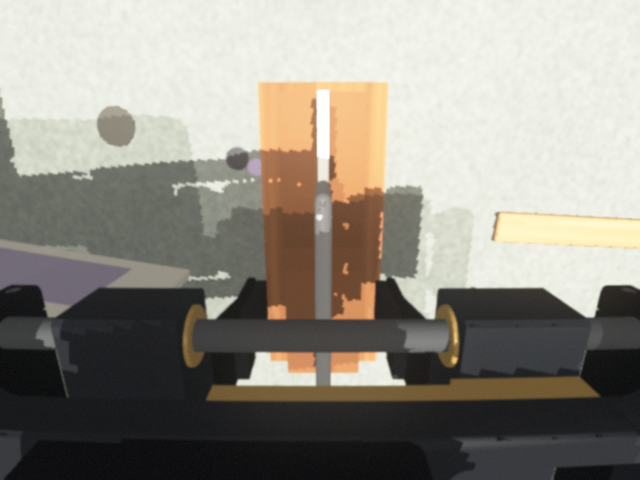

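View pics/s3.png

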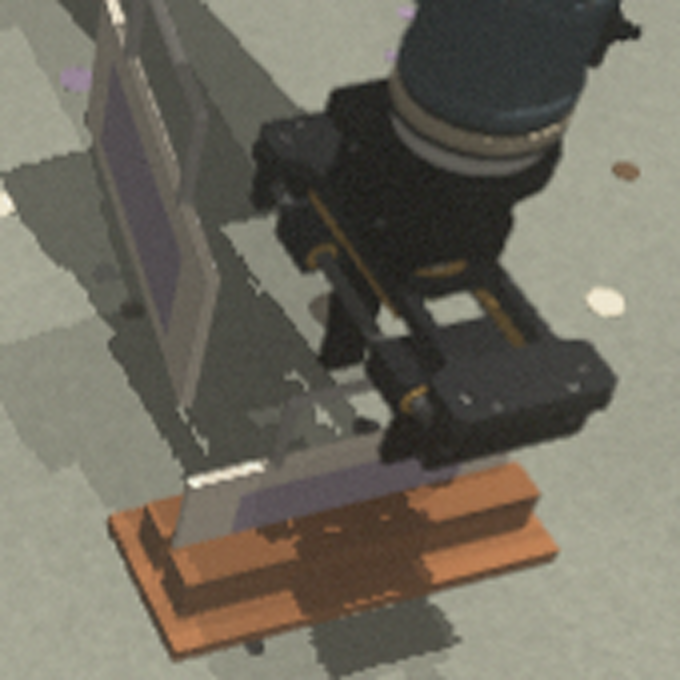

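play_rows:
  series:
    - {"tx":0.0005,"ty":0.004,"tz":0,"turn":0}
    - {"tx":0,"ty":0,"tz":0,"turn":0}
    - {"tx":0,"ty":0,"tz":0,"turn":0}
    - {"tx":0,"ty":0,"tz":0,"turn":0}
    - {"tx":0,"ty":0,"tz":0,"turn":0}
    - {"tx":0,"ty":0,"tz":0,"turn":0}
    - {"tx":0,"ty":0,"tz":0,"turn":0}
  gripper: 0.0

```text
time_s: 5.7
position: [0.4986, 0.2718, 0.1863]
tcp_rot: [[0.975, 0.223, -0.0], [0.223, -0.975, 0.0], [-0.0, -0.0, -1.0]]
force: [-1.0, 0.3, 1.0]
opening: 0.068
```

play_rows:
  series:
    - {"tx":0,"ty":0,"tz":0.0125,"turn":0}
    - {"tx":0,"ty":0,"tz":0.0188,"turn":0}
    - {"tx":0,"ty":0,"tz":0.025,"turn":0}
    - {"tx":0,"ty":0,"tz":0.0375,"turn":0}
    - {"tx":0,"ty":0,"tz":0.0375,"turn":0}
    - {"tx":0,"ty":0,"tz":0,"turn":0}
    - {"tx":0,"ty":0,"tz":0,"turn":0}

```text
time_s: 6.4
position: [0.4986, 0.2717, 0.2919]
tcp_rot: [[0.975, 0.223, 0.001], [0.223, -0.975, 0.0], [0.001, -0.0, -1.0]]
force: [0.2, -0.7, -2.6]
opening: 0.068
```

```bash
python3 - <<'E'
from h import *
s=vision.capture("scene");save(s,"scene4.pkl");crop(s,350,110,520,310,3,"s4.png")
crop(s,230,230,360,410,4.4,"s4h.png")
t=vision.capture("top");save(t,"top4.pkl");crop(t,295,145,380,235,8,"t4h.png")
E
```

```text
(no output)
```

View pics/s4.png

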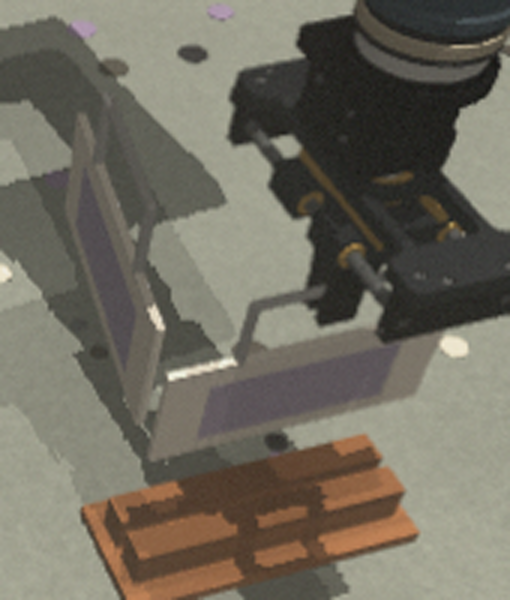

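View pics/s4h.png

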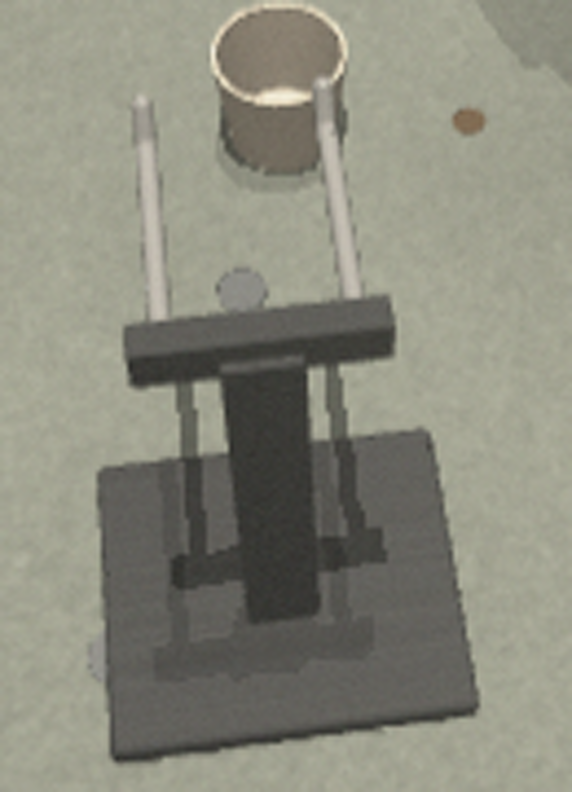

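View pics/t4h.png

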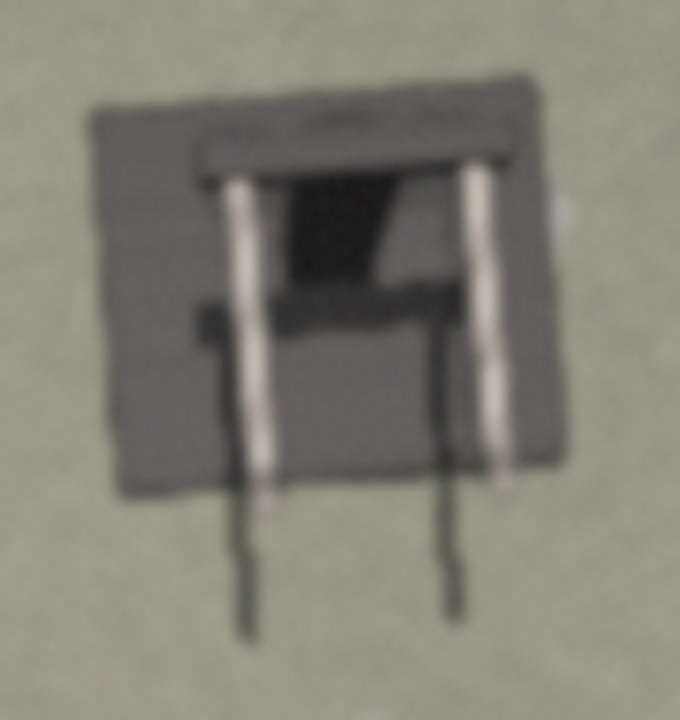

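```bash
cat > hook.py <<'E'
from h import *
from scipy.optimize import least_squares
s=load("scene4.pkl");t=load("top4.pkl")
def c(l,x0,y0,f): return np.array([(x0+a/f-.5+.5/f,y0+b/f-.5+.5/f) for a,b in l])
base=np.array([(-65,-75,12),(-65,75,12),(65,75,12),(65,-75,12)])/1e3
tips=np.array([(-98,-34,222),(-98,34,222)])/1e3
sb=c([(99,468),(428,431),(479,703),(112,748)],230,230,4.4); st=c([(142,99),(320,84)],230,230,4.4)
# top: left=+y, up=+x
tb=c([(568,462),(120,496),(90,110),(540,78)],295,145,8); tt=c([(503,488),(266,505)],295,145,8)
def W(q,X):
    a=q[2];R=np.array([[np.cos(a),-np.sin(a),0],[np.sin(a),np.cos(a),0],[0,0,1]]);return X@R.T+[q[0],q[1],0]
def fit(parts):
    f=lambda q:np.concatenate([(proj(p,W(q,X))-u).ravel() for p,X,u in parts])
    r=least_squares(f,[.66,-.035,.07]);q=r.x
    print(q[:2].round(4),np.degrees(q[2]).round(2),"rms",np.sqrt(np.mean(r.fun**2)).round(2),"seat",W(q,np.array([[-.062,0,.214]])).round(4))
    return q,r
fit([(s,base,sb)]);fit([(t,base,tb)]);fit([(s,tips,st)]);fit([(t,tips,tt)])
q,r=fit([(s,base,sb),(s,tips,st)]);q,r=fit([(s,base,sb),(t,base,tb),(s,tips,st),(t,tips,tt)]);print(r.fun.reshape(-1,2).round(1).tolist())
E
python3 hook.py
```

```text
[ 0.6591 -0.0352] 3.62 rms 0.9 seat [[ 0.5972 -0.0391  0.214 ]]
[ 0.6559 -0.0344] 3.67 rms 0.29 seat [[ 0.594  -0.0384  0.214 ]]
[ 0.6613 -0.0383] 2.26 rms 0.22 seat [[ 0.5994 -0.0407  0.214 ]]
[ 0.6598 -0.0342] 3.64 rms 0.05 seat [[ 0.5979 -0.0381  0.214 ]]
[ 0.6597 -0.0354] 3.72 rms 0.85 seat [[ 0.5979 -0.0395  0.214 ]]
[ 0.6588 -0.0351] 3.7 rms 0.84 seat [[ 0.597  -0.0391  0.214 ]]
[[-0.3, -1.1], [0.7, -1.7], [0.3, 0.4], [-0.4, 1.2], [0.8, -0.8], [-0.1, -0.9], [0.0, -1.4], [0.2, -1.3], [0.2, -0.7], [0.6, -1.5], [0.5, 0.4], [0.4, 0.4]]
```

play_rows:
  series:
    - {"tx":0.002,"ty":-0.02,"tz":0,"turn":-0.02}
    - {"tx":0.002,"ty":-0.04,"tz":0,"turn":-0.02}
    - {"tx":0.002,"ty":-0.05,"tz":0,"turn":-0.02}
    - {"tx":0.002,"ty":-0.05,"tz":0,"turn":-0.02}
    - {"tx":0.002,"ty":-0.05,"tz":0,"turn":-0.02}
    - {"tx":0.002,"ty":-0.05,"tz":0,"turn":-0.02}
    - {"tx":0.002,"ty":-0.05,"tz":0,"turn":-0.02}
    - {"tx":0.002,"ty":-0.05,"tz":0,"turn":-0.0133}
    - {"tx":0.002,"ty":-0.0325,"tz":0,"turn":0}
    - {"tx":0,"ty":0,"tz":0,"turn":0}

```text
time_s: 7.5
position: [0.513, -0.0465, 0.2903]
tcp_rot: [[0.998, 0.058, -0.001], [0.058, -0.998, -0.001], [-0.001, 0.001, -1.0]]
force: [-0.2, 1.2, -1.8]
opening: 0.064
```

```bash
python3 - <<'E'
from h import *
s=vision.capture("scene");save(s,"scene5.pkl");crop(s,200,130,400,310,4,"s5.png")
print(bot.read_state()["position"])
w=vision.capture("wrist");save(w,"w5.pkl");cv2.imwrite("pics/w5.png",w["pixels"])
E
```

```text
[ 0.51248591 -0.0445486   0.29023573]
```

View pics/s5.png

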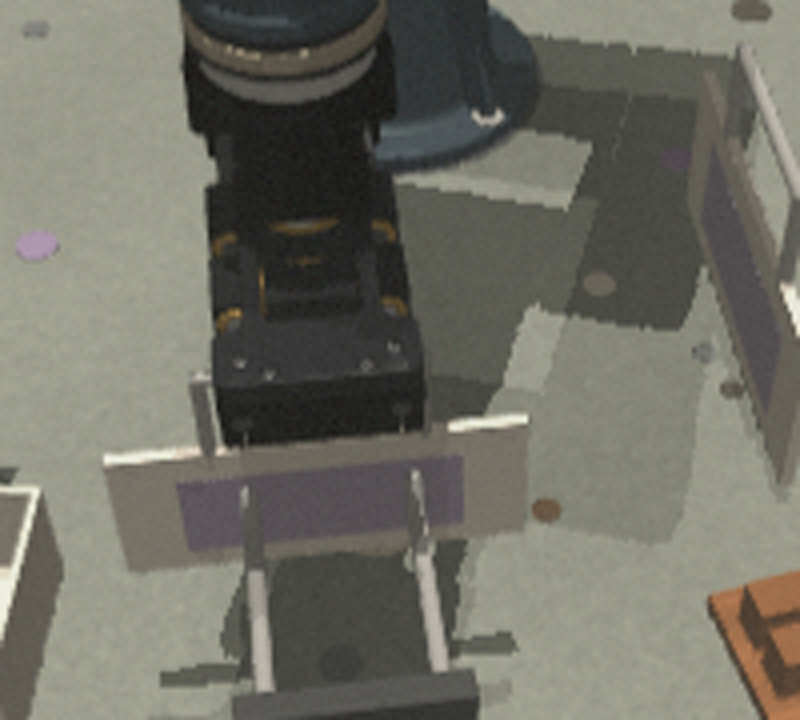

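View pics/w5.png

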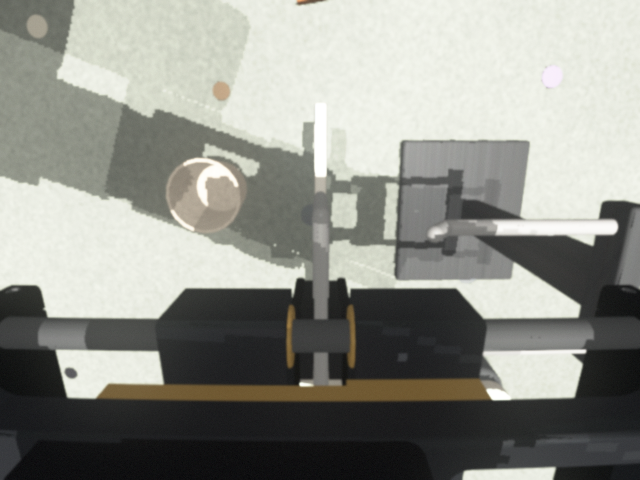

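```bash
python3 - <<'E'
from h import *
w=load("w5.pkl"); s=load("scene5.pkl")
crop(w,290,90,650,310,2.2,"w5c.png")
P=onz(w,[(437,233),(470,231),(612,227.5)],.210); print("prong",P.round(4).tolist()); P[0]=onz(w,[(437,233)],.222)
d=P[2]-P[1];print(np.degrees(np.arctan2(d[1],d[0])))
E=onz(w,[(320,182)],.240);print("bar end",E)
C=onz(w,[(320.5,104)],.195);print("card edge end",C)
# predicted scene card corners for assumed card pose
print("scene edge ends",onz(s,[(200+104/4,130+458/4),(200+528/4,130+417/4)],.195))
R=bot.read_state()["tcp_rot"];print(np.degrees(np.arctan2(R[1,0],R[0,0])),bot.read_state()["position"])
E
```

```text
prong [[0.5682, -0.0098, 0.21], [0.5846, -0.0078, 0.21], [0.6574, -0.0014, 0.21]]
4.989878352515524
bar end [[0.50894487 0.01502621 0.24      ]]
card edge end [[0.50709648 0.0478313  0.195     ]]
scene edge ends [[ 0.52049483 -0.14132348  0.195     ]
 [ 0.50953351  0.04656321  0.195     ]]
3.510760634256463 [ 0.51223351 -0.04326189  0.29027338]
```

View pics/w5c.png

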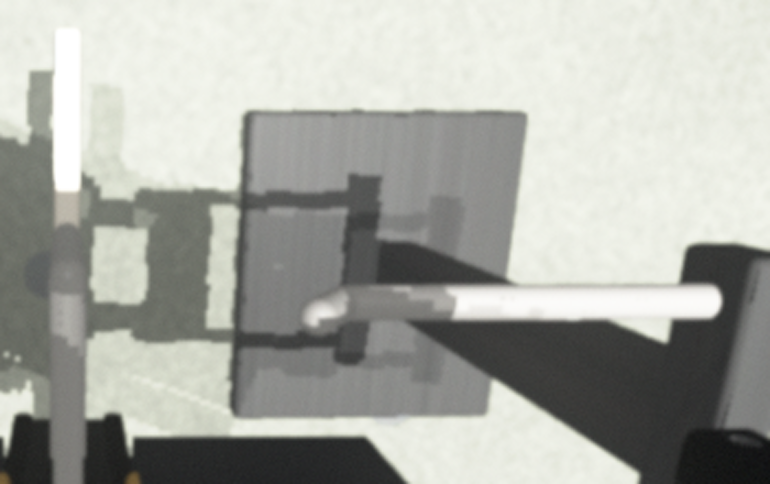

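play_rows:
  series:
    - {"tx":0.015,"ty":0.0016,"tz":0,"turn":0.005}
    - {"tx":0.025,"ty":0.0016,"tz":0,"turn":0.005}
    - {"tx":0.03,"ty":0.0016,"tz":0,"turn":0}
    - {"tx":0.022,"ty":0.0016,"tz":0,"turn":0}
    - {"tx":0.015,"ty":0,"tz":0,"turn":0}
    - {"tx":0,"ty":0,"tz":0,"turn":0}
    - {"tx":0,"ty":0,"tz":0,"turn":0}

```text
time_s: 8.3
position: [0.5985, -0.0359, 0.2907]
tcp_rot: [[0.997, 0.076, -0.002], [0.076, -0.997, 0.0], [-0.002, -0.001, -1.0]]
force: [-0.2, 0.1, -1.4]
opening: 0.067
```

```bash
python3 - <<'E'
from h import *
s=vision.capture("scene");save(s,"scene6.pkl");crop(s,200,170,400,350,4,"s6.png")
w=vision.capture("wrist");save(w,"w6.pkl");crop(w,250,60,490,300,2.5,"w6.png")
E
```

```text
(no output)
```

View pics/s6.png

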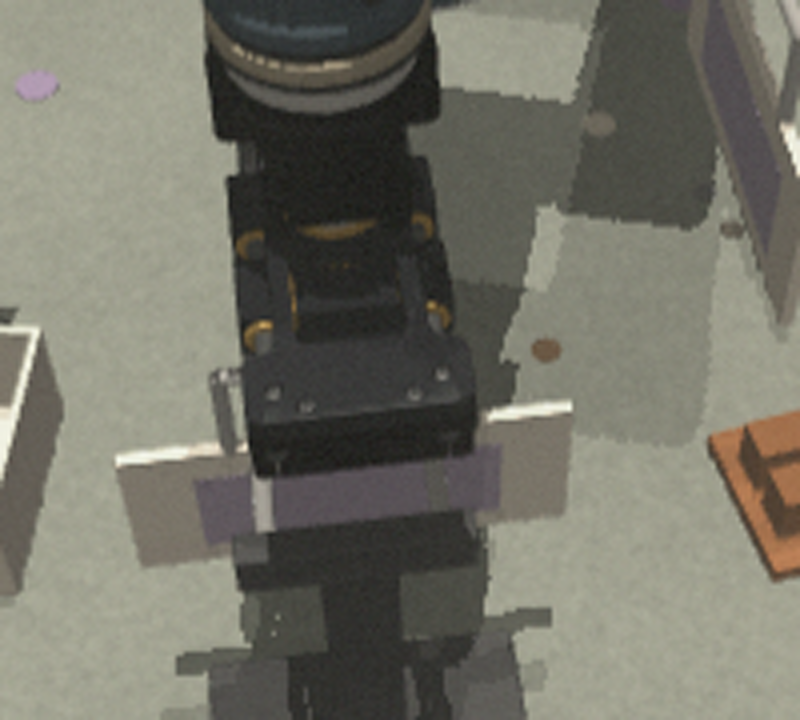

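View pics/w6.png

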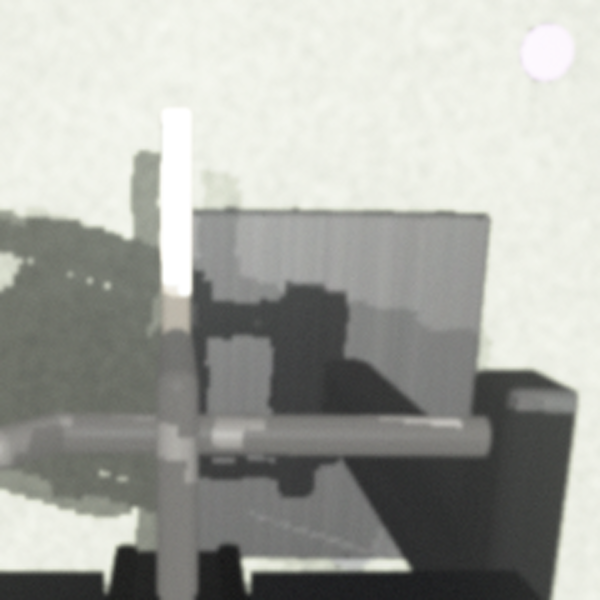

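```bash
python3 - <<'E'
from h import *
w=load("w6.pkl")
print(onz(w,[(250+178/2.5,60+330/2.5),(250+178/2.5,60+345/2.5)],.243),onz(w,[(250+178/2.5,60+437/2.5),(250+480/2.5,60+437/2.5),(250+110/2.5,60+437/2.5)],.21), onz(w,[(250+177/2.5,60+108/2.5)],.194))
print(bot.read_state()["position"])
E
```

```text
[[0.59430797 0.01988941 0.243     ]
 [0.59448826 0.0175566  0.243     ]] [[ 0.59632555 -0.00591303  0.21      ]
 [ 0.65614174 -0.00128487  0.21      ]
 [ 0.58291383 -0.00694596  0.21      ]] [[0.59130054 0.05670933 0.194     ]]
[ 0.59790473 -0.03633704  0.29095999]
```

play_rows:
  series:
    - {"tx":0,"ty":-0.0044,"tz":-0.008,"turn":0}
    - {"tx":0,"ty":0,"tz":-0.01,"turn":0}
    - {"tx":0,"ty":0,"tz":-0.0065,"turn":0}
    - {"tx":0,"ty":0,"tz":-0.003,"turn":0}
    - {"tx":0,"ty":0,"tz":0,"turn":0}
    - {"tx":0,"ty":0,"tz":0,"turn":0}

```text
time_s: 9.0
position: [0.5988, -0.0407, 0.2693]
tcp_rot: [[0.997, 0.074, 0.0], [0.074, -0.997, -0.0], [0.0, 0.0, -1.0]]
force: [-0.4, 0.2, -1.0]
opening: 0.065
```

play_rows:
  series:
    - {"tx":0,"ty":0,"tz":-0.001,"turn":0}
    - {"tx":0,"ty":0,"tz":0,"turn":0}

```text
time_s: 9.2
position: [0.599, -0.0407, 0.2687]
tcp_rot: [[0.997, 0.075, 0.001], [0.075, -0.997, -0.0], [0.001, 0.0, -1.0]]
force: [0.1, -0.0, -1.5]
opening: 0.067
```

```bash
python3 - <<'E'
from h import *
w=vision.capture("wrist");save(w,"w7.pkl");crop(w,250,60,490,300,2.5,"w7.png")
E
```

```text
(no output)
```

View pics/w7.png

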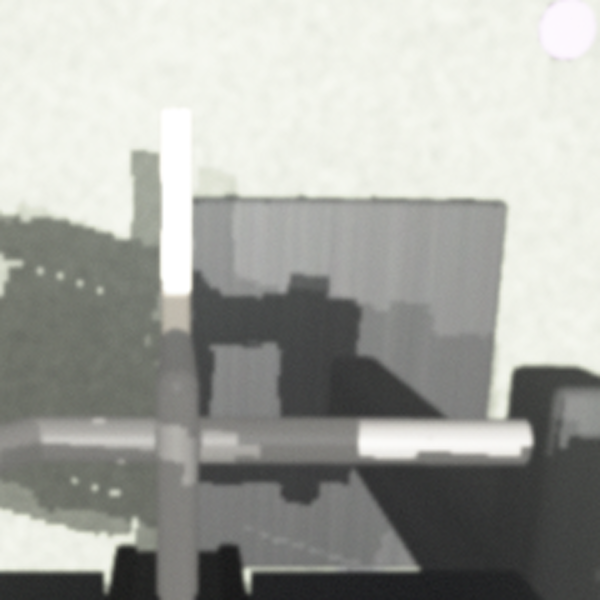

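play_rows:
  series:
    - {"tx":0,"ty":0,"tz":-0.001,"turn":0}
    - {"tx":0,"ty":0,"tz":0,"turn":0}
    - {"tx":0,"ty":0,"tz":0,"turn":0}

```text
time_s: 9.55
position: [0.599, -0.0407, 0.2683]
tcp_rot: [[0.997, 0.075, 0.001], [0.075, -0.997, -0.0], [0.001, 0.0, -1.0]]
force: [-1.3, -0.0, 4.1]
opening: 0.067
```

play_rows:
  series:
    - {"tx":0,"ty":0,"tz":-0.001,"turn":0}
    - {"tx":0,"ty":0,"tz":0,"turn":0}
    - {"tx":0,"ty":0,"tz":0,"turn":0}

```text
time_s: 9.85
position: [0.599, -0.0407, 0.2682]
tcp_rot: [[0.997, 0.075, 0.001], [0.075, -0.997, -0.0], [0.001, 0.001, -1.0]]
force: [-1.9, 0.3, 7.0]
opening: 0.07
```

play_rows:
  series:
    - {"tx":0,"ty":0,"tz":0.0012,"turn":0}
    - {"tx":0,"ty":0,"tz":0,"turn":0}

```text
time_s: 10.05
position: [0.599, -0.0407, 0.2683]
tcp_rot: [[0.997, 0.075, 0.001], [0.075, -0.997, -0.0], [0.001, 0.0, -1.0]]
force: [-0.6, -0.5, 4.7]
opening: 0.067
```

play_rows:
  series:
    - {"tx":0,"ty":0,"tz":0,"turn":0}
    - {"tx":0,"ty":0,"tz":0,"turn":0}
    - {"tx":0,"ty":0,"tz":0,"turn":0}
    - {"tx":0,"ty":0,"tz":0,"turn":0}
  gripper: 0.35

```text
time_s: 10.45
position: [0.5985, -0.0406, 0.2673]
tcp_rot: [[0.997, 0.075, -0.001], [0.075, -0.997, 0.0], [-0.001, -0.0, -1.0]]
force: [-0.7, 0.2, -0.1]
opening: 0.313
```

```bash
python3 - <<'E'
from h import *
w=vision.capture("wrist");save(w,"w8.pkl");crop(w,250,60,490,300,2.5,"w8.png")
E
```

```text
(no output)
```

View pics/w8.png

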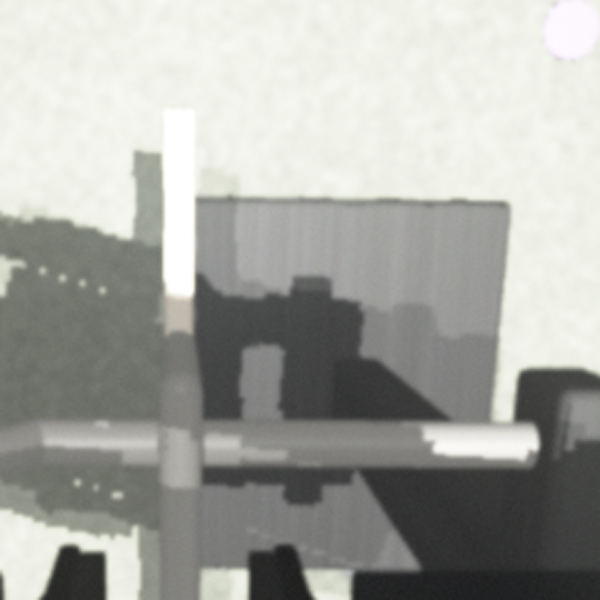

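play_rows:
  series:
    - {"tx":0,"ty":0,"tz":0.02,"turn":0}
    - {"tx":0,"ty":0,"tz":0.04,"turn":0}
    - {"tx":0,"ty":0,"tz":0.045,"turn":0}
    - {"tx":-0.02,"ty":-0.04,"tz":0,"turn":-0.033}
    - {"tx":-0.025,"ty":-0.05,"tz":0,"turn":-0.033}
    - {"tx":-0.025,"ty":-0.05,"tz":0,"turn":-0.033}
    - {"tx":-0.025,"ty":-0.05,"tz":0,"turn":-0.033}
    - {"tx":-0.025,"ty":-0.05,"tz":0,"turn":-0.033}
    - {"tx":-0.025,"ty":-0.05,"tz":0,"turn":0}
    - {"tx":-0.025,"ty":-0.05,"tz":0,"turn":0}

```text
time_s: 11.5
position: [0.4617, -0.3141, 0.3518]
tcp_rot: [[0.995, -0.098, 0.0], [-0.098, -0.995, 0.0], [0.0, -0.0, -1.0]]
force: [1.2, 0.0, -0.3]
opening: 0.349
```

play_rows:
  series:
    - {"tx":-0.025,"ty":-0.05,"tz":0,"turn":0}
    - {"tx":-0.025,"ty":-0.05,"tz":0,"turn":0}
    - {"tx":0,"ty":-0.01,"tz":0,"turn":0}
    - {"tx":0,"ty":0,"tz":0,"turn":0}
    - {"tx":0,"ty":0,"tz":0,"turn":0}
  gripper: 0.85

```text
time_s: 12.0
position: [0.423, -0.3996, 0.3515]
tcp_rot: [[0.995, -0.098, -0.0], [-0.098, -0.995, 0.002], [-0.0, -0.002, -1.0]]
force: [-0.2, 0.5, 0.9]
opening: 0.718
```

```bash
python3 - <<'E'
from h import *
w=vision.capture("wrist");save(w,"w9.pkl");cv2.imwrite("pics/w9.png",w["pixels"])
s=vision.capture("scene");save(s,"scene9.pkl");crop(s,200,200,400,400,3,"s9.png");crop(s,110,210,230,330,5,"s9c.png")
E
```

```text
(no output)
```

View pics/w9.png

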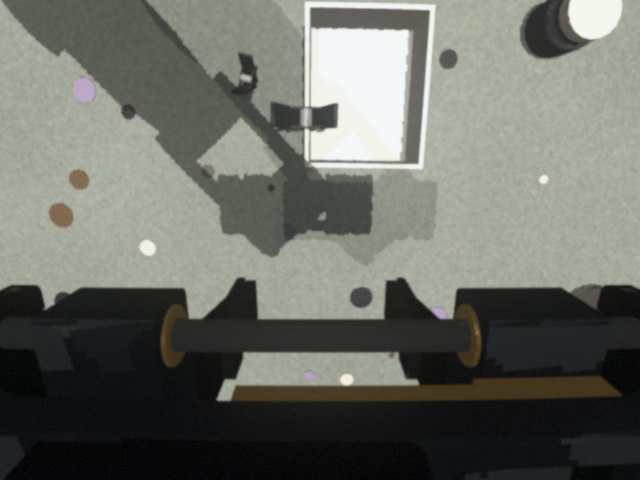

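View pics/s9.png

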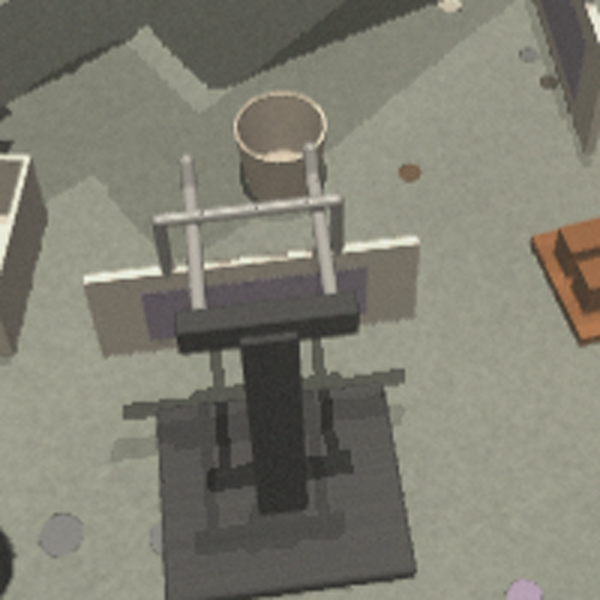

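View pics/s9c.png

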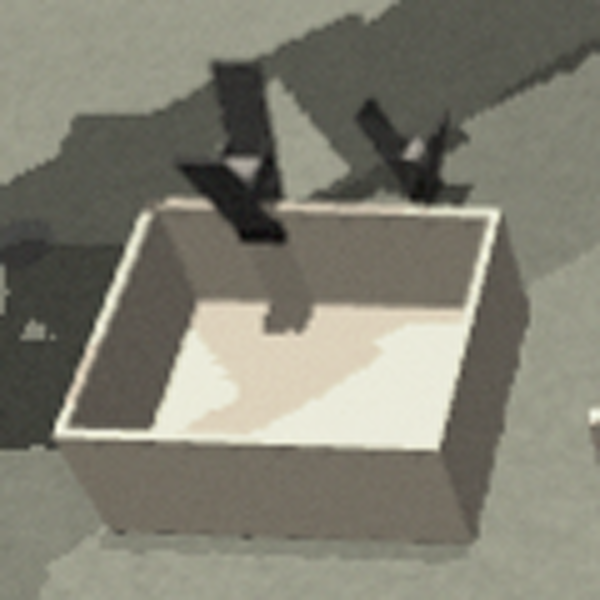

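```bash
python3 - <<'E'
from h import *
w=load("w9.pkl"); s=load("scene9.pkl")
crop(w,230,40,370,180,5,"w9c.png"); print(bot.read_state()["position"])
print(onz(w,[(306,118)],.0975),onz(w,[(272,117),(338,116)],.130),onz(w,[(305,3),(306.5,166)],.07))
E
```

```text
[ 0.42333567 -0.39899939  0.35170904]
[[ 0.41924709 -0.3040066   0.0975    ]] [[ 0.39245109 -0.30230517  0.13      ]
 [ 0.44673036 -0.30687874  0.13      ]] [[ 0.42824044 -0.20111878  0.07      ]
 [ 0.41387661 -0.34874843  0.07      ]]
```

View pics/w9c.png

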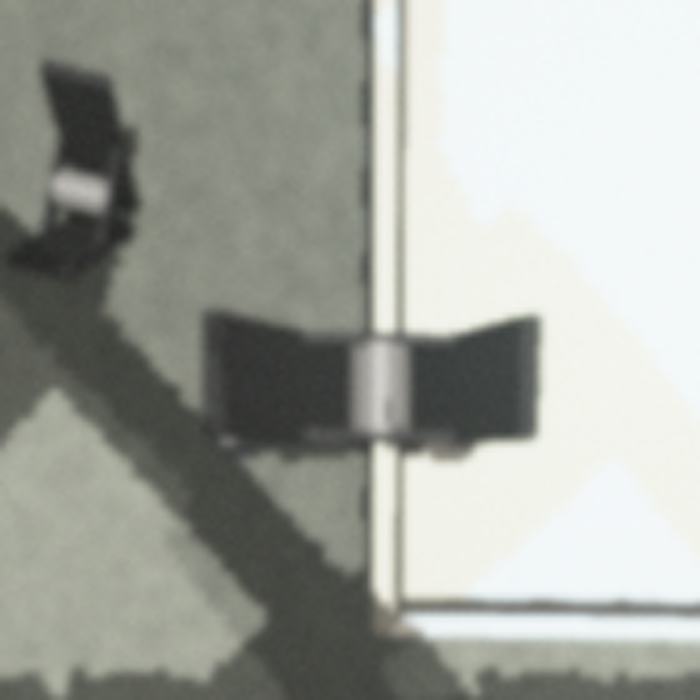

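play_rows:
  series:
    - {"tx":-0.0025,"ty":0.04,"tz":0,"turn":0}
    - {"tx":-0.0025,"ty":0.05,"tz":0,"turn":0}
    - {"tx":0,"ty":0.03,"tz":-0.02,"turn":0}
    - {"tx":0,"ty":0,"tz":-0.045,"turn":0}
    - {"tx":0,"ty":0,"tz":-0.05,"turn":0}
    - {"tx":0,"ty":0,"tz":-0.04,"turn":0}
    - {"tx":0,"ty":0,"tz":0,"turn":0}
    - {"tx":0,"ty":0,"tz":0,"turn":0}

```text
time_s: 12.9
position: [0.4193, -0.3038, 0.2282]
tcp_rot: [[0.995, -0.096, -0.0], [-0.096, -0.995, 0.0], [-0.0, -0.0, -1.0]]
force: [0.5, 0.6, -0.1]
opening: 0.846
```

```bash
python3 - <<'E'
from h import *
print(bot.read_state()["position"])
w=vision.capture("wrist");save(w,"w10.pkl");cv2.imwrite("pics/w10.png",w["pixels"])
s=vision.capture("scene");save(s,"scene10.pkl");crop(s,90,150,250,310,4,"s10.png")
E
```

```text
[ 0.41929032 -0.30382955  0.22820382]
```

View pics/w10.png

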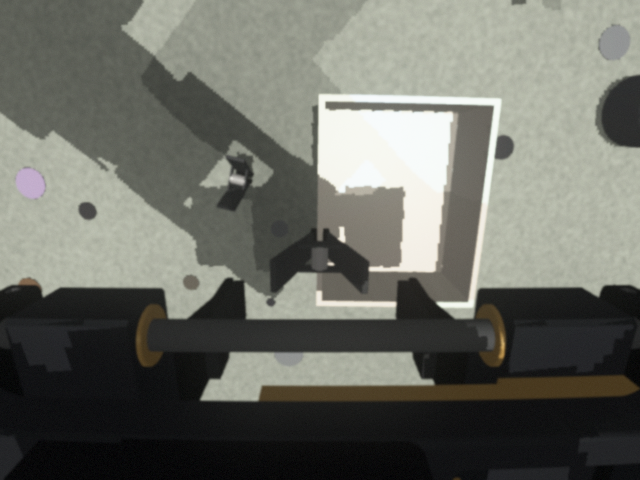

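View pics/s10.png

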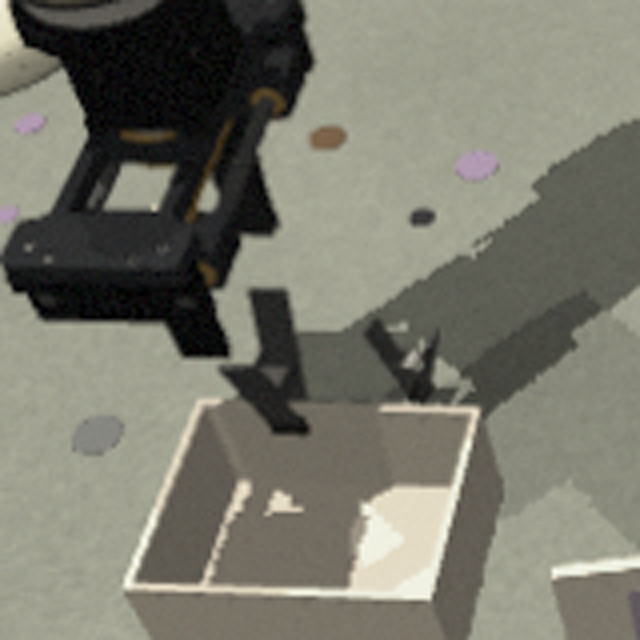

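play_rows:
  series:
    - {"tx":0,"ty":0.001,"tz":-0.03,"turn":0}
    - {"tx":0,"ty":0,"tz":-0.03,"turn":0}
    - {"tx":0,"ty":0,"tz":-0.015,"turn":0}
    - {"tx":0,"ty":0,"tz":0,"turn":0}
    - {"tx":0,"ty":0,"tz":0,"turn":0}

```text
time_s: 13.5
position: [0.4193, -0.3045, 0.1689]
tcp_rot: [[0.995, -0.098, 0.001], [-0.098, -0.995, -0.001], [0.001, 0.001, -1.0]]
force: [-0.2, -0.6, 0.7]
opening: 0.852
```

```bash
python3 - <<'E'
from h import *
w=load("w10.pkl");print(onz(w,[(319,257)],.0975))
w=vision.capture("wrist");save(w,"w11.pkl");cv2.imwrite("pics/w11.png",w["pixels"])
s=vision.capture("scene");save(s,"scene11.pkl");crop(s,90,150,250,310,4,"s11.png")
E
```

```text
[[ 0.41873998 -0.30156784  0.0975    ]]
```

View pics/w11.png

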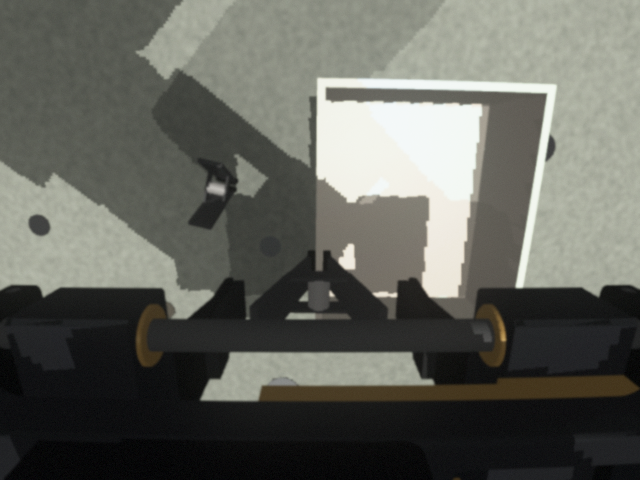

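View pics/s11.png

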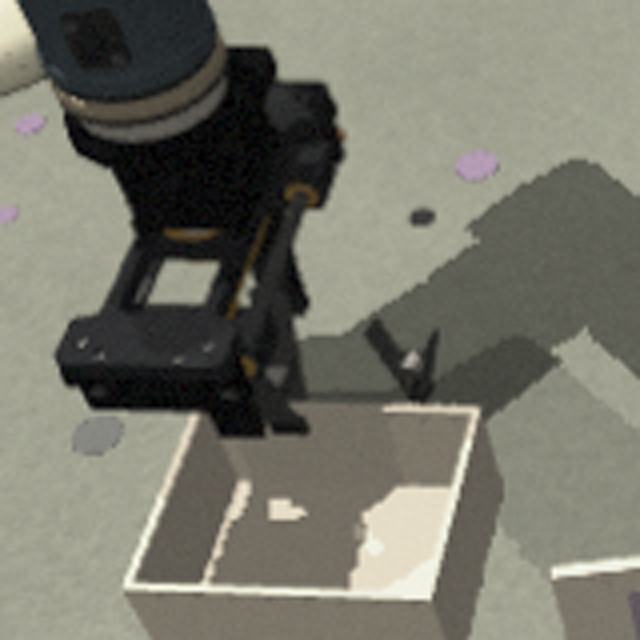

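play_rows:
  series:
    - {"tx":0,"ty":0.0025,"tz":0,"turn":0}
    - {"tx":0,"ty":0,"tz":0,"turn":0}
    - {"tx":0,"ty":0,"tz":0,"turn":0}
    - {"tx":0,"ty":0,"tz":0,"turn":0}
    - {"tx":0,"ty":0,"tz":0,"turn":0}
    - {"tx":0,"ty":0,"tz":0,"turn":0}
    - {"tx":0,"ty":0,"tz":0,"turn":0}
    - {"tx":0,"ty":0,"tz":0,"turn":0}
  gripper: 0.3

```text
time_s: 14.4
position: [0.4187, -0.3018, 0.1678]
tcp_rot: [[0.995, -0.098, -0.0], [-0.098, -0.995, 0.0], [-0.0, -0.0, -1.0]]
force: [0.1, 0.3, -1.0]
opening: 0.359
```

```bash
python3 - <<'E'
from h import *
w=vision.capture("wrist");save(w,"w12.pkl");crop(w,220,180,420,320,4,"w12.png")
s=vision.capture("scene");save(s,"scene12.pkl");crop(s,110,190,230,290,6,"s12.png")
print(bot.read_state()["opening"],bot.read_state()["position"])
E
```

```text
0.35393446038924087 [ 0.41868948 -0.30187297  0.16779061]
```

View pics/w12.png

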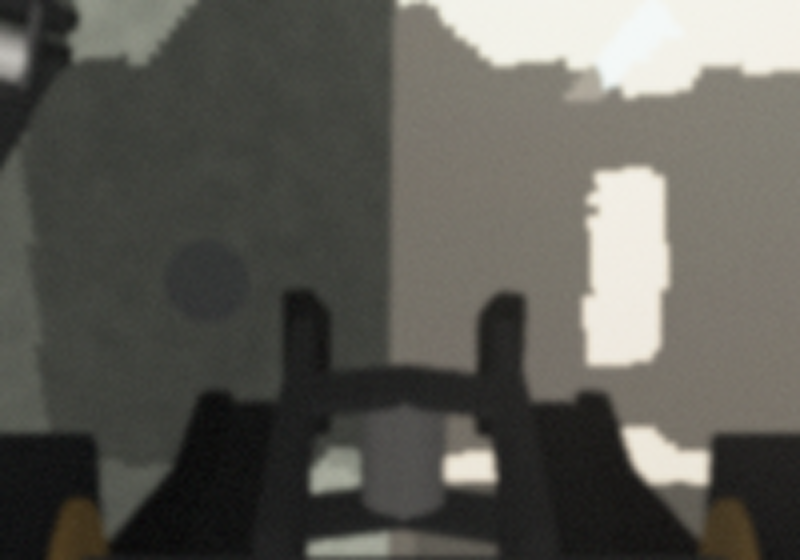

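View pics/s12.png

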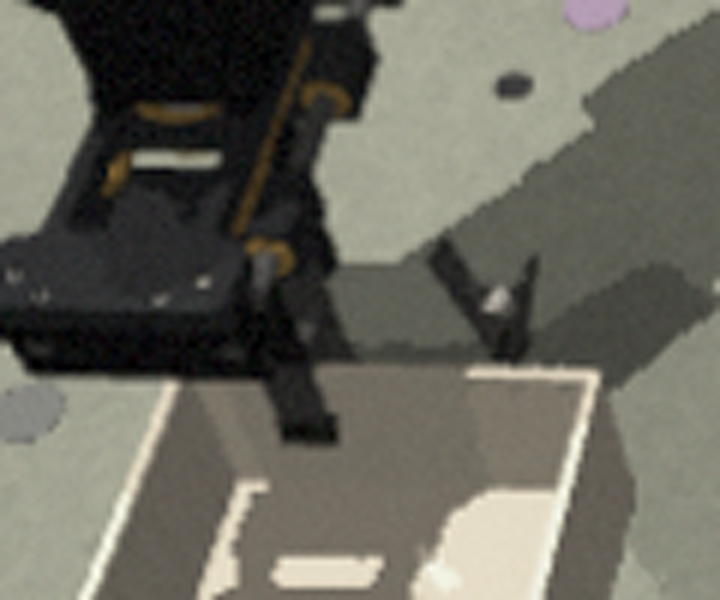

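play_rows:
  series:
    - {"tx":0,"ty":0,"tz":0.015,"turn":0}
    - {"tx":0,"ty":0,"tz":0.03,"turn":0}
    - {"tx":0,"ty":0,"tz":0.04,"turn":0}
    - {"tx":0,"ty":0,"tz":0.05,"turn":0}
    - {"tx":0,"ty":0,"tz":0.05,"turn":0}
    - {"tx":0,"ty":0,"tz":0.05,"turn":0}
    - {"tx":0,"ty":0,"tz":0.015,"turn":0}
    - {"tx":0,"ty":0,"tz":0,"turn":0}

```text
time_s: 15.3
position: [0.4192, -0.3023, 0.3705]
tcp_rot: [[0.995, -0.098, 0.004], [-0.098, -0.995, -0.004], [0.004, 0.004, -1.0]]
force: [0.7, 0.3, -1.1]
opening: 0.354
```

```bash
python3 - <<'E'
from h import *
print(bot.read_state()["opening"],bot.read_state()["position"])
s=vision.capture("scene");save(s,"scene13.pkl");crop(s,90,110,250,310,3,"s13.png");crop(s,215,230,355,330,5.5,"s13h.png")
w=vision.capture("wrist");save(w,"w13.pkl");cv2.imwrite("pics/w13.png",w["pixels"])
t=vision.capture("top");save(t,"top13.pkl");crop(t,295,145,380,235,8,"t13.png")
E
```

```text
0.3544575528013777 [ 0.41919667 -0.30231355  0.3704781 ]
```

View pics/s13.png

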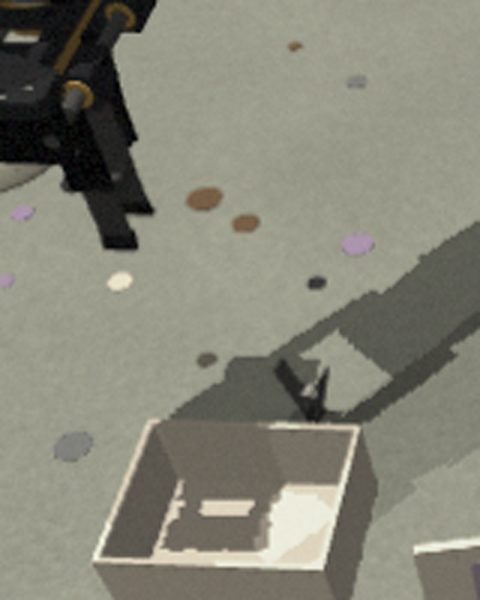

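View pics/s13h.png

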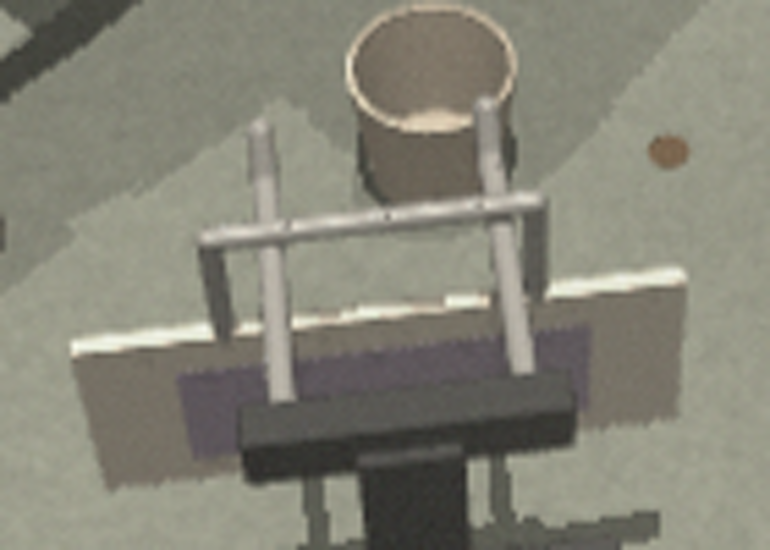

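View pics/t13.png

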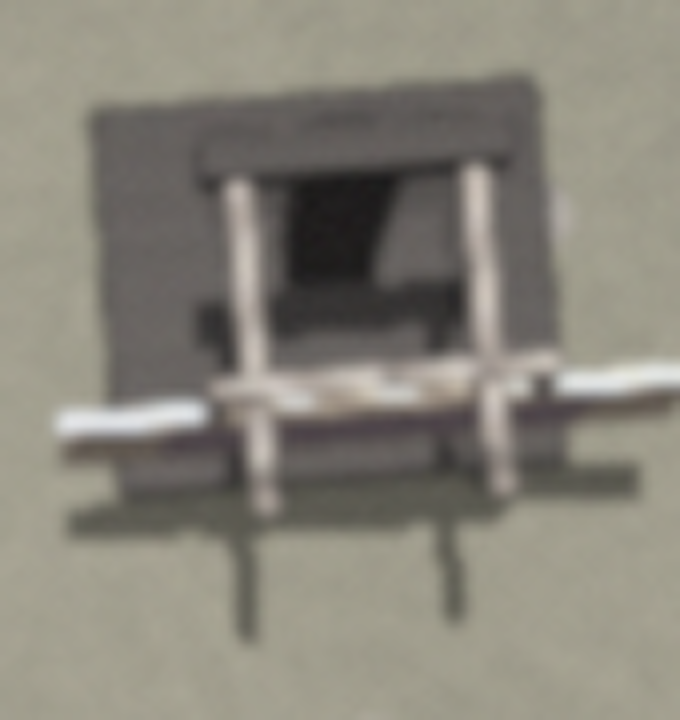

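View pics/w13.png

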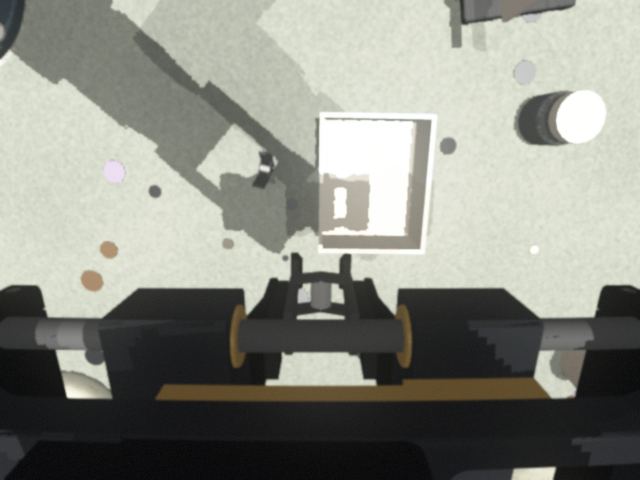

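```bash
python3 - <<'E'
from h import *
s=load("scene13.pkl");w=load("w13.pkl");t=load("top13.pkl")
def c(l,x0,y0,f): return np.array([(x0+a/f-.5+.5/f,y0+b/f-.5+.5/f) for a,b in l])
E=onz(s,c([(73,349),(687,274)],215,230,5.5),.1725);d=E[1]-E[0];print("edge",E.round(4).tolist(),np.linalg.norm(d),np.degrees(np.arctan2(-d[0],d[1])),E.mean(0))
B=onz(s,c([(202,240),(545,202)],215,230,5.5),.2175);d=B[1]-B[0];print("bar",B.round(4).tolist(),np.linalg.norm(d),np.degrees(np.arctan2(-d[0],d[1])),B.mean(0))
lo=onz(s,c([(105,490),(680,416)],215,230,5.5),.0925);print("lower edge back",lo.round(4).tolist(),lo.mean(0))
tE=onz(t,c([(58,424)],295,145,8),.1725);print("top edge left",tE)
tB=onz(t,c([(212,392),(560,358)],295,145,8),.2175);print("top bar",tB,tB.mean(0))
w8=load("w8.pkl");print("w8 edge end left",onz(w8,[(250+179/2.5,60+108/2.5)],.1725))
st=bot.read_state();R=st["tcp_rot"];p=st["position"]
for nm,uv,dz in (("pivot",(320,295),.0705),("tips",(297,262),.116),("tips",(345,262),.116)):
    X=onz(w,[uv],p[2]-dz)[0];print(nm,X,(R.T@(X-p)).round(4))
print(R)
E
```

```text
edge [[0.608, -0.1361, 0.1725], [0.5932, 0.052, 0.1725]] 0.18866044425448233 4.49586523385702 [ 0.60057685 -0.04205933  0.1725    ]
bar [[0.6036, -0.0925, 0.2175], [0.5967, 0.0078, 0.2175]] 0.10046407591207325 3.9408290741464245 [ 0.60015925 -0.04234332  0.2175    ]
lower edge back [[0.6089, -0.1376, 0.0925], [0.5937, 0.053, 0.0925]] [ 0.60132671 -0.04230491  0.0925    ]
top edge left [[0.58996133 0.05302218 0.1725    ]]
top bar [[ 0.59295799  0.00828484  0.2175    ]
 [ 0.6019822  -0.0914481   0.2175    ]] [ 0.59747009 -0.04158163  0.2175    ]
w8 edge end left [[0.59236533 0.05203342 0.1725    ]]
pivot [ 0.41866788 -0.30005804  0.29566328] [ 0.0009 -0.0008  0.0705]
tips [ 0.40475022 -0.29724985  0.25016328] [-0.0131 -0.0022  0.116 ]
tips [ 0.43409871 -0.30013667  0.25016328] [ 0.0164 -0.0022  0.116 ]
[[ 0.99517855 -0.09804434 -0.0026398 ]
 [-0.0980367  -0.99517863  0.00288042]
 [-0.00290948 -0.00260773 -0.99999237]]
```

play_rows:
  series:
    - {"tx":0.015,"ty":0.015,"tz":0,"turn":0.021}
    - {"tx":0.03,"ty":0.03,"tz":0,"turn":0.021}
    - {"tx":0.035,"ty":0.035,"tz":0,"turn":0.021}
    - {"tx":0.04,"ty":0.04,"tz":0,"turn":0.021}
    - {"tx":0.04,"ty":0.04,"tz":0,"turn":0.021}
    - {"tx":0.035,"ty":0.035,"tz":0,"turn":0.021}
    - {"tx":0.025,"ty":0.025,"tz":0,"turn":0.02}
    - {"tx":0.013,"ty":0.0155,"tz":0,"turn":0.02}
    - {"tx":0,"ty":0,"tz":0,"turn":0}
    - {"tx":0,"ty":0,"tz":0,"turn":0}

```text
time_s: 16.45
position: [0.6042, -0.1139, 0.3665]
tcp_rot: [[0.997, 0.075, -0.003], [0.075, -0.997, 0.0], [-0.003, -0.0, -1.0]]
force: [0.9, 0.2, -0.4]
opening: 0.355
```

```bash
python3 - <<'E'
from h import *
print(bot.read_state()["opening"],bot.read_state()["position"])
s=vision.capture("scene");save(s,"scene14.pkl");crop(s,180,130,360,330,4,"s14.png")
w=vision.capture("wrist");save(w,"w14.pkl");cv2.imwrite("pics/w14.png",w["pixels"])
E
```

```text
0.35516107281028486 [ 0.60419099 -0.11388363  0.36654716]
```

View pics/s14.png

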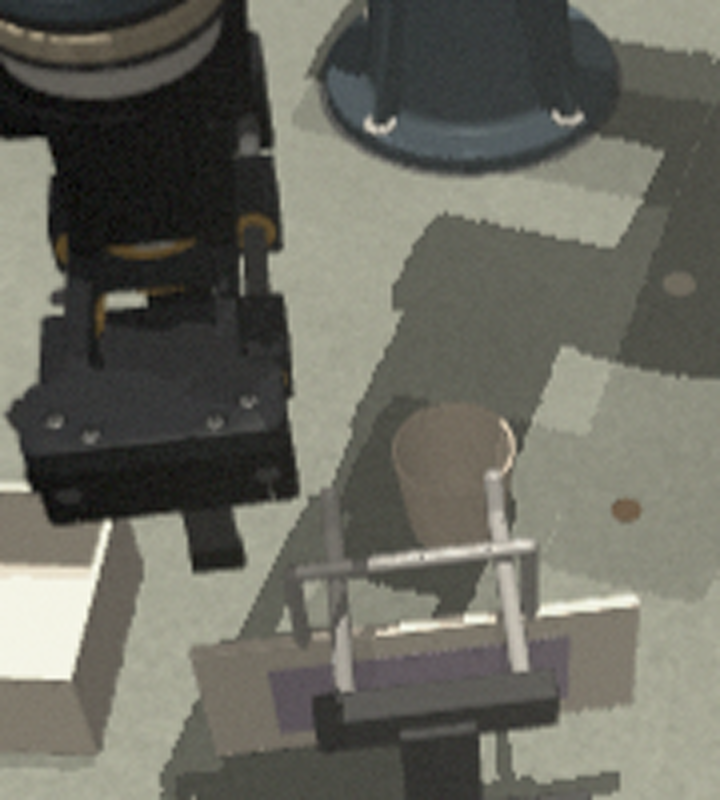

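View pics/w14.png

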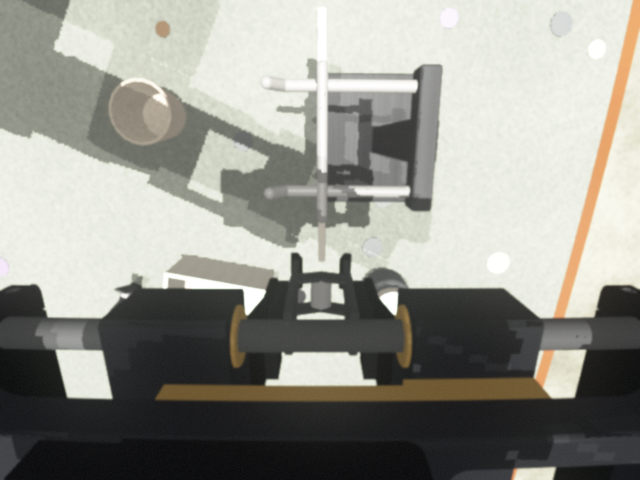

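play_rows:
  series:
    - {"tx":0,"ty":0,"tz":-0.02,"turn":0}
    - {"tx":0,"ty":0,"tz":-0.03,"turn":0}
    - {"tx":0,"ty":0,"tz":-0.02,"turn":0}
    - {"tx":0,"ty":0,"tz":0,"turn":0}
    - {"tx":0,"ty":0,"tz":0,"turn":0}
    - {"tx":0,"ty":0,"tz":0,"turn":0}

```text
time_s: 17.15
position: [0.6055, -0.1143, 0.3133]
tcp_rot: [[0.997, 0.075, 0.002], [0.075, -0.997, -0.001], [0.002, 0.001, -1.0]]
force: [-0.3, 0.4, -0.7]
opening: 0.358
```

```bash
python3 - <<'E'
from h import *
print(bot.read_state()["opening"],bot.read_state()["position"])
s=vision.capture("scene");save(s,"scene15.pkl");crop(s,180,180,360,330,4,"s15.png")
w=vision.capture("wrist");save(w,"w15.pkl");crop(w,240,180,400,310,5,"w15.png")
E
```

```text
0.35781761722103006 [ 0.60548698 -0.11431064  0.31325733]
```

View pics/s15.png

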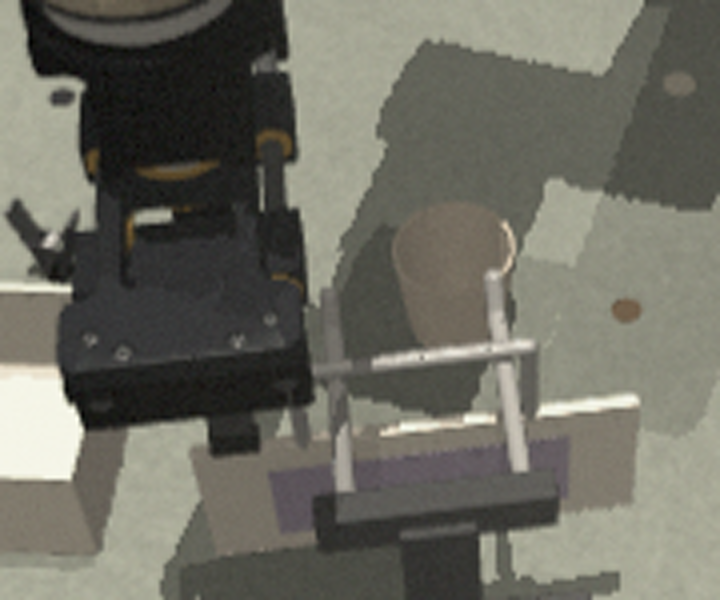

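View pics/w15.png

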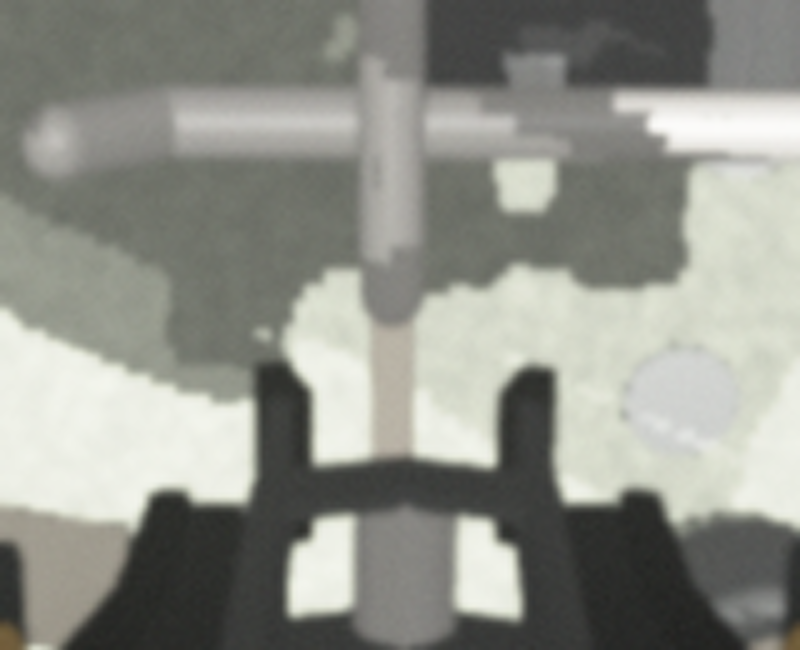

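play_rows:
  series:
    - {"tx":-0.0016,"ty":0,"tz":-0.012,"turn":0}
    - {"tx":0,"ty":0,"tz":-0.015,"turn":0}
    - {"tx":0,"ty":0,"tz":-0.012,"turn":0}
    - {"tx":0,"ty":0,"tz":-0.008,"turn":0}
    - {"tx":0,"ty":0,"tz":0,"turn":0}
    - {"tx":0,"ty":0,"tz":0,"turn":0}
    - {"tx":0,"ty":0,"tz":0,"turn":0}

```text
time_s: 17.95
position: [0.6042, -0.1136, 0.2746]
tcp_rot: [[0.997, 0.076, 0.001], [0.076, -0.997, -0.0], [0.001, 0.0, -1.0]]
force: [-0.3, 0.6, 0.3]
opening: 0.357
```

```bash
python3 - <<'E'
from h import *
st=bot.read_state();print(st["opening"],st["position"],st["force"],st["time_s"])
s=vision.capture("scene");save(s,"scene16.pkl");crop(s,180,180,360,330,4,"s16.png")
w=vision.capture("wrist");save(w,"w16.pkl");crop(w,220,130,420,310,4,"w16.png")
t=vision.capture("top");save(t,"top16.pkl");crop(t,280,140,400,230,6,"t16.png")
E
```

```text
0.35651259680989045 [ 0.60415248 -0.11355515  0.274583  ] [-0.2956705   0.6202986   0.25114758] 17.95
```

View pics/s16.png

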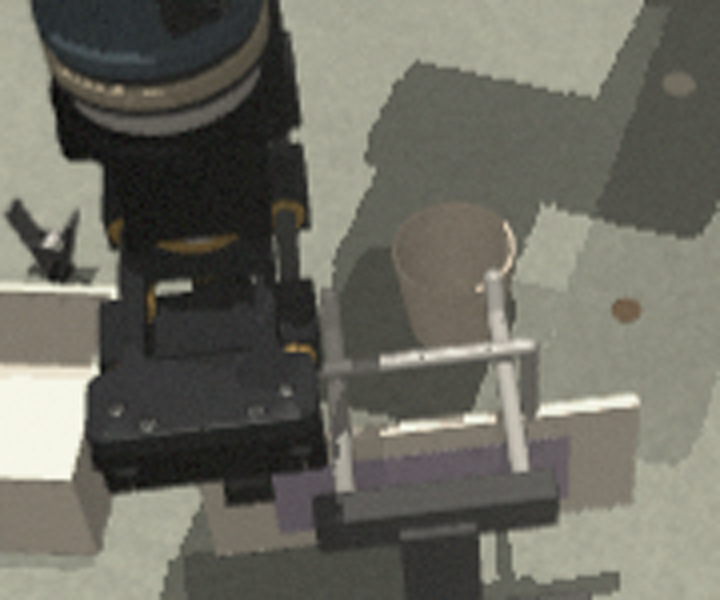

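View pics/w16.png

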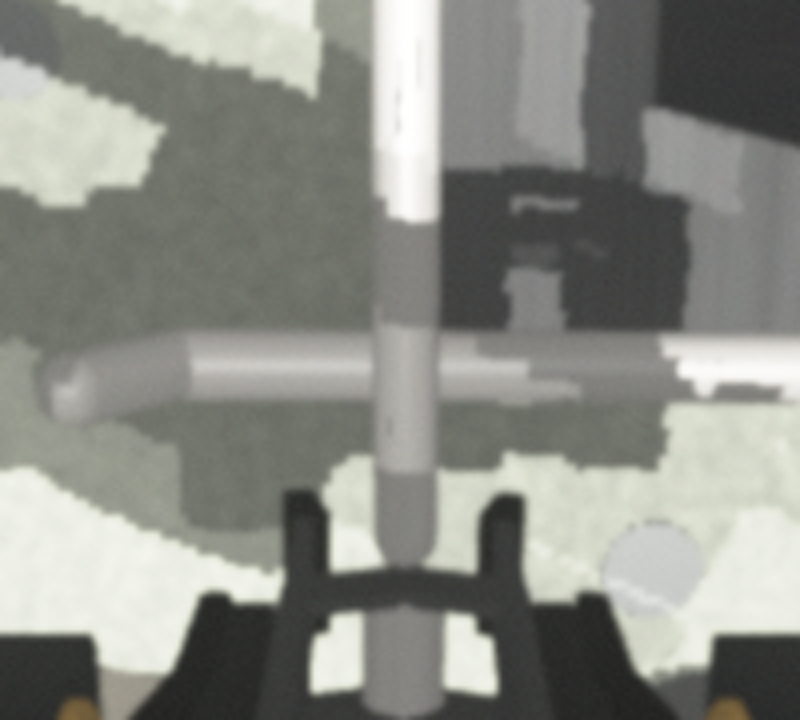

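View pics/t16.png

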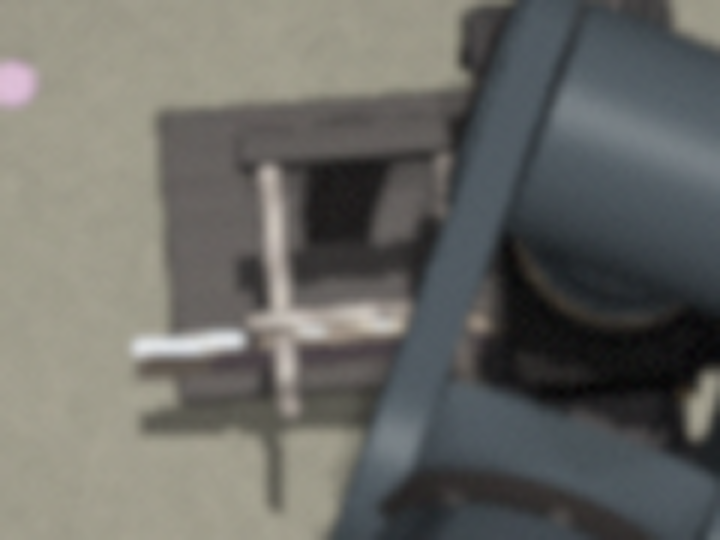

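play_rows:
  series:
    - {"tx":0,"ty":0,"tz":0,"turn":0}
    - {"tx":0,"ty":0,"tz":0,"turn":0}
    - {"tx":0,"ty":0,"tz":0,"turn":0}
    - {"tx":0,"ty":0,"tz":0,"turn":0}
    - {"tx":0,"ty":0,"tz":0,"turn":0}

```text
time_s: 18.6
position: [0.6038, -0.1135, 0.2743]
tcp_rot: [[0.997, 0.076, -0.0], [0.076, -0.997, 0.0], [-0.0, -0.0, -1.0]]
force: [-0.4, -0.1, -0.8]
opening: 0.354
```

```bash
python3 - <<'E'
from h import *
st=bot.read_state();R=st["tcp_rot"];p=st["position"];print(st["opening"],p,st["force"],st["time_s"])
s=vision.capture("scene")
T=np.array([[x,y,.116] for x in(.0135,.018) for y in(-.01,.01)])
px=proj(s,T@R.T+p); print("pred tip",px.round(1))
print("card edge under clip", proj(s,[[.6054,-.1138,.1725]]))
im=cv2.resize(s["pixels"][270:330,215:275],None,fx=10,fy=10,interpolation=cv2.INTER_CUBIC)
for u in px: cv2.circle(im,(int((u[0]-215+.5)*10),int((u[1]-270+.5)*10)),4,(0,0,255),1)
cv2.imwrite("pics/s17.png",im)
w=vision.capture("wrist");print(np.abs(w["pixels"].astype(int)-load("w16.pkl")["pixels"]).mean())
E
```

```text
0.35377732303580667 [ 0.60380098 -0.11346765  0.2742518 ] [-0.38621526 -0.10113376 -0.75400231] 18.6
pred tip [[249.  300.9]
 [237.  302.4]
 [249.1 303.2]
 [237.1 304.6]]
card edge under clip [[241.41354604 290.97922139]]
2.151808810763889
```

View pics/s17.png

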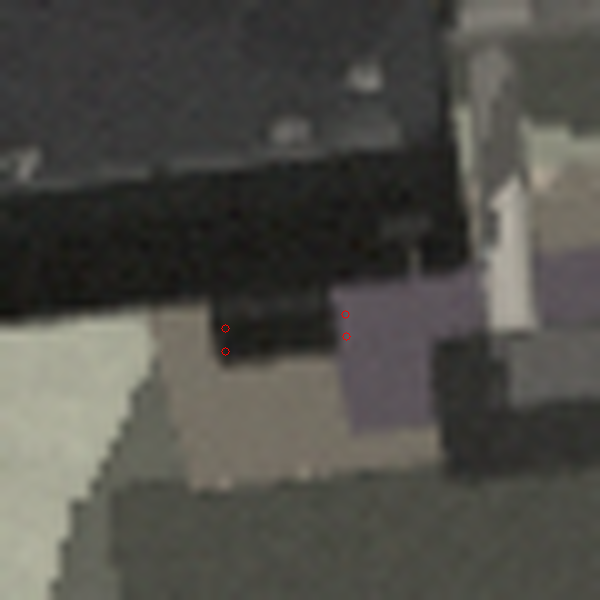

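```bash
python3 - <<'E'
from rig import bot
print(bot.hand_in())
E
```

```text
the job is handed in; nothing more can be done
None
```

The smaller card, the one from the rest, now hangs by its handle bar across both prongs. The larger clip, squeezed off the tub wall, is held wide open over the card's top edge at edge_right. I handed the job in at about 19 s of the 64 s allowed.

**Last checks before hand-in**
- **Clip squeeze:** the gripper opening is 0.354, about 31 mm between the tails. I read that as the clip being at or near its 0.62 rad stop.
- **Jaw position:** the jaw tips are about 14 mm below the card's top edge, one in front and one behind. In the last scene picture the front jaw covers the card and sits within about 1–2 pixels of where I predicted. The rear jaw is hidden there, so its place comes from the wrist picture.
- **Contact:** tool force stayed under 1 N, so neither jaw seems to touch the card. The card still hangs on the prongs as I left it.
- **Bystanders:** the arm never came near the cup, jar or stick. The last pictures still show the cup where it was, but I took no final measurement of any of the three.

**Disagreements between measurements**
- **Centring front to back:** the wrist camera puts the card midway between the jaws to within about 1 mm; the scene camera suggests about 1.5 mm off. I estimate about 8 mm clear on each side either way.
- **Top camera:** it reads about 2 mm less in x than the other two, so I relied on the scene and wrist cameras.

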